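# Put the bearing blocks back in the tilt-out bin

## Robot

A 7-joint arm with a two-finger parallel gripper is mounted at the origin on the work surface. World frame = base frame: x ahead of the robot, y to its left, z up, the work surface at z = 0. Lengths are in m, angles in rad, forces in N, time in s.
With the tool pointing down it reaches from about 0.425 to 0.95 m from the base axis. Payload 4.7 kg.
Tool frame: the origin (TCP) lies at the very end of the fingers, on their centre line; the grasp point (between the pads) lies 19 mm behind it (robot.grip_depth is the distance from the TCP to the grasp point, in m); z points along the fingers, y is the line along which they close (so a half turn about z gives the same grasp; the last joint's range is limited). The gripper opens to 87 mm and grips with 3 to 60 N. Pads are 19 mm wide; open, the fingers measure 117 mm over their backs; the gripper's body (75 mm by 190 mm) begins 51 mm behind the grasp point.
Start: joints at [1.171, 0.469, -0.049, 1.532, 0.024, 1.141, -0.082], TCP at [0.245, -0.629, 0.223] pointing down, gripper open.
Joint ranges: [-2.59, 2.59], [-0.33, 1.99], [-1.39, 1.29], [0.1, 2.45], [-1.04, 4.18], [0.21, 1.99], [-2.66, 2.66]. Speed limits (rad/s): [2.57, 2.57, 3.14, 3.14, 3.14, 3.14, 3.14].

## Interface

Orientations are given as a rotation vector (axis times angle).
In Python, from cell import robot, capture, order gives the robot as it stands.
- The arm moves only by the tool send_rows, never from a script. Its argument "rows" is a list of rows, each a list of 7 numbers: the shift along the tool's x, y, z normalised to -1 to 1, where 1 is 20 cm, then the turn, a rotation vector about the tool's x, y, z normalised to -1 to 1, where 1 is 2 pi rad, then the opening, from -1 (shut) to 1 (fully open). A call has 1 to 12 rows; each row is the pose to reach, as a shift and turn from the pose commanded when the call began, along the tool's axes at that moment, turning the shorter way round; what a row does not reach only later rows make up. A row lasts 1/8 s, in which the tool goes at most 62.5 mm and 10.7 degrees, less where a joint would pass 70% of its speed; a pose out of reach is approached as far as the arm can. A call with a number of a shift or a turn outside -1 to 1 is refused whole. A call with a gripper value outside its range is refused whole. The fingers move at their own pace and stop on an object; "squeeze" is the grip in N (left out, the last holds). Time passes only in rows, so rows that repeat a pose let the fingers close. It gives the time, the measured TCP pose, the force, the opening and the grip force at its end, in the units of the state.
- robot.get_obs(): the state, without advancing time (a new reading comes with each control period).
- capture(name): name is "side" or "top"; returns a dict with "color" (480x640x3 uint8, red, green, blue), "depth" (480x640 float32, m along the optical axis (not along the pixel's ray), 0 where there is no reading), "mtx" (3x3 intrinsics, pixels), "dist_coeffs" ([k1, k2, p1, p2, k3] as OpenCV has them; the pictures are not rectified), "rvec" (rotation vector, rad) and "tvec" (3), from world to camera coordinates, as OpenCV has them. Camera axes: x right, y down, z forward; pixel columns grow to the right and rows downward; lengths in m; the calibration is good to about 2 mm. A picture is of the moment at which its call begins.
- order.hand_in(): hands the job in; it is judged then, once.
The state is a dict: "time_s": time; "joint_pos": joint angles; "joint_velocities": joint speeds; "joint_torque": joint torques, N m; "tcp_pos": TCP position; "tcp_rot": TCP orientation; "ft_force": force on the tool from outside, world axes, zero at the start; "ft_torque": the same for the moment, N m; "gripper_width": opening from 0.0 (shut) to 1.0 (fully open); "gripper_force": force on a finger pad.
Only numpy, scipy, OpenCV 4.12 (cv2) and the standard library are available. Lean on these libraries where they do the work, as an engineer would, in place of code of your own. Each camera call takes 0.05 s, during which the arm holds its last target. There are 200 camera calls.

## Task

The two grey pillow-block bearings belong in the red tilt-out bin: tip the red bin forward as far as it goes, lower both bearings into it (do not drop or throw them in), then swing the bin back up and push it until it clicks fully home. Leave the other two bins shut and everything else on the bench where it is.

Things in the scene. Friction and masses are not known exactly. Their poses are not given: they have to be found in the camera images.
- red_unit: Fixed green steel housing of the RED-fronted tilt-out bin, 178 wide (y), 190 deep, 232 high. Three such housings, with red, blue and yellow bins in any order, stand side by side on a grey plinth 20 high. Origin: centre of its underside below the hinge axis, 25 mm behind the housing's front edge; x level towards its back, y along the hinge, z up. A closed bin's front is flush with it
- red_pivot (a point): Middle of the hinge axis of the red bin, fixed in the housing, axes as red_unit (x to the back, y along the hinge, z up). It is 56 mm above the bench, 196 mm below the top of the housing's roof and 25 mm behind the closed front panel's outer face. The roof is cut back for the hand: its front edge is 30 mm behind this point (x = +30), save for a flat corner bracket 30 mm wide at the +y side that reaches to the housing's front and carries the ball catch
- red_bin (a joint): Tilt of the red bin, rad: 0 = shut and clicked, grows as its top tips forward, 0.82 = open at its stop; let go there it stays, empty or loaded. Bin 0.7 kg. A sprung ball catch holds it from 0 to 0.075: about 9 N of pull at the handle to leave it, 6 to 8 N of push to click in from 0.075; past 0.035 the ball draws it home. Let go nearly upright, it leans back by its weight as far as the ball
- red_handle (a point): Middle of the red bin's handle bar, moving with the bin: steel bow handle raked up from the panel, bar 11 thick, 110 long along y, a leg at each end. Bar axis 42 mm in front of the panel's outer face, 5 mm above its upper edge, 14 mm below the roof. In bin axes (as red_pivot, turning with the bin) 67 mm before and 182 above the pivot; fully open: 179 before, 75 above
- red_floor (a point): Middle of the red bin's inner floor, moving with the bin, in bin axes 35 mm behind and 16 below the pivot. Cavity 156 wide (y), floor flat from 56 mm in front (inner face of front panel) to 56 behind, then sloping up to the back wall 96 behind; front panel 193 high above it, back wall 118; open top, walls 4. Tipped open, floor and front panel form a V, each sloping about 45 deg
- blue_bin (a joint): Tilt of the blue-fronted bin beside it, same kind; 0 = shut. Leave shut
- yellow_bin (a joint): Tilt of the yellow-fronted bin, same kind; 0 = shut. Leave shut
- block_a: Pillow-block bearing, grey cast housing, about 0.45 kg, standing on its foot on the bench. Foot 110 long (x) by 34 wide (y) by 14 high; above it a round housing 60 mm in diameter about its bore, which runs along y at 33 mm height, 34 wide between flat faces; total height 63. Origin: centre of the underside, z up. Grip it across the two flat faces (34 mm, along y)
- block_b: The second pillow-block bearing, identical
- flange: Blue square flange bearing lying on the bench, 86 x 86 x 30; a bystander
- spray: Spray can, 62 diameter, 200 high, standing; origin under its centre; a bystander
- wrench: Wrench, 200 long, lying along its x; a bystander
- driver: Orange screwdriver, 210 long, lying along its x; a bystander
- carton: Small cardboard carton, 75 x 110 x 60; a bystander
- tape: Roll of black tape, 90 diameter, 48 high; a bystander
Mind the look-alikes: they are no part of the job. Leave any brown, orange or purple look-alike of the block_a alone.

How it is judged:
By the outcome, as a careful person would: the job done as asked, in the order asked, and still so for the second after the job is handed in, with the robot touching nothing.
It also fails if it takes over 72 s, if anything falls off the work surface, if the arm or the gripper's body presses on something with over 40 N, if the wrist force passes 120 N, or if a joint passes its speed limit or range.

## Working session

There is one attempt and no reset: what is moved stays moved. The work goes in short steps, Python scripts to look and compute and a tool call to move; the robot and the scene stay as the last step left them, time stands still between calls to the robot, and variables do not carry over. Pictures are saved under pics/ and viewed, at most 11 in all, crops included, and the job is handed in when it is done.

Besides the shell and the picture viewer there is one more tool, called after "Request:" by a JSON object that holds its "name" and its "arguments", one argument or row to a line. send_rows: Moves the arm, as the interface text tells. Scaled input: -1 to 1 covers 20 cm each way for a shift and 2 pi rad each way for a turn. Its arguments: {"type":"object","properties":{"rows":{"type":"array"},"squeeze":{"type":"number"}},"required":["rows"]}

```bash
ls; mkdir -p pics
cat > h.py <<'E'
import numpy as np, cv2
from scipy.spatial.transform import Rotation as R
from cell import robot, capture, order
def cloud(c):
    h,w=c["depth"].shape
    u,v=np.meshgrid(np.arange(w),np.arange(h))
    p=cv2.undistortPoints(np.stack([u,v],-1).reshape(-1,1,2).astype(np.float32),c["mtx"],c["dist_coeffs"]).reshape(h,w,2)
    d=c["depth"][...,None]
    P=np.concatenate([p*d,d],-1)
    M=cv2.Rodrigues(np.array(c["rvec"],float))[0]
    X=(P-np.array(c["tvec"]).ravel())@M
    X[c["depth"]==0]=np.nan
    return X
def grab(n):
    c=capture(n); return c,cloud(c)
def save(f,im): cv2.imwrite("pics/"+f,im[...,::-1])
E
python3 - <<'E'
from h import *
o=robot.get_obs();print(o)
for n in("top","side"):
    c,X=grab(n); save(n+"0.png",c["color"]); np.savez(n+"0.npz",X=X,im=c["color"])
    print(n,c["mtx"],c["rvec"],c["tvec"])
E
```

```text
pics
{'time_s': 0.0, 'joint_pos': array([ 1.17109946,  0.46942494, -0.04860846,  1.53369176,  0.02411733,
        1.14098357, -0.08229805]), 'joint_velocities': array([-0.00107394, -0.00058809, -0.00060837,  0.00109356, -0.00010797,
       -0.00172454, -0.00080819]), 'joint_torque': array([ 6.73336890e-04, -5.07968724e+01, -8.03536945e-02, -2.36151820e+01,
       -6.13561948e-02,  3.78113554e-02,  1.85895838e-04]), 'tcp_pos': array([ 0.24438858, -0.62856568,  0.22151152]), 'tcp_rot': array([-3.08589957e+00, -5.78851807e-01,  6.78668576e-04]), 'ft_force': array([-0.05652348,  0.16084395,  1.25784524]), 'ft_torque': array([ 0.02947809,  0.02312124, -0.027349  ]), 'gripper_force': 0.0, 'gripper_width': 1.0008298027350262}
top [[448.23837181   0.         314.90600257]
 [  0.         448.23837181 248.95842479]
 [  0.           0.           1.        ]] [ 2.21185224 -2.15294822  0.1049989 ] [-0.10443658  0.53442531  1.62489759]
side [[613.81739922   0.         314.89958335]
 [  0.         613.81739922 233.18740269]
 [  0.           0.           1.        ]] [ 1.42607618 -2.46903483  0.56991458] [0.22121176 0.52050927 1.50811866]
```

View pics/top0.png

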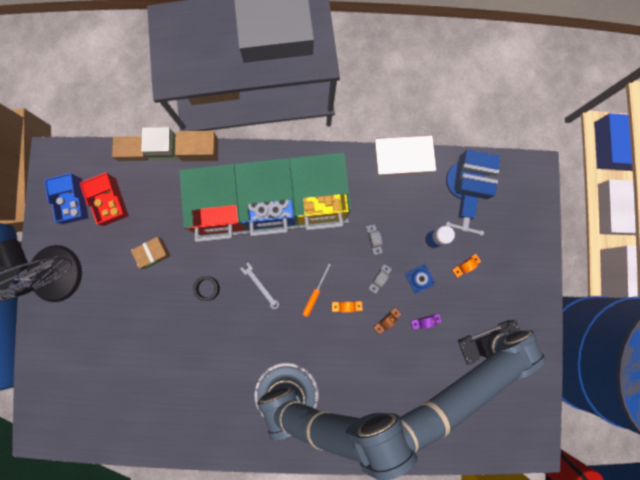

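View pics/side0.png

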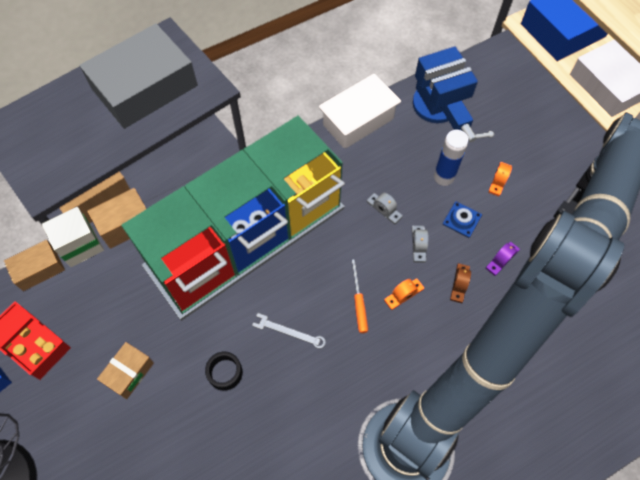

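Grey bearings: top (376,239) and (380,278); side (384,205) and (420,242). Look-alikes: orange (467,265) and (347,307), brown (388,320), purple (427,322) in top. The red unit is the left one, with its handle at (213,234) in top.

```bash
cat > m.py <<'E'
from h import *
def fit(X,m,name):
    P=X[m]; P=P[np.isfinite(P[:,0])]
    r=cv2.minAreaRect(P[:,:2].astype(np.float32)); print(name,len(P),"rect",np.round(r[0],4),np.round(r[1],4),round(r[2],1),"zmax",np.round(np.percentile(P[:,2],[50,98]),4)); return P
if __name__=="__main__":
    for n,bl in(("top",((376,239),(380,278))),("side",((384,205),(420,242)))):
        d=np.load(n+"0.npz");X=d["X"];im=d["im"].astype(int)
        v,u=np.mgrid[:480,:640]
        for k,(a,b) in zip("ab",bl):
            m=(abs(u-a)<28)&(abs(v-b)<28)&(X[...,2]>.007)&(X[...,2]<.08)
            sat=im.max(-1)-im.min(-1)
            m&=(sat<40)
            m=cv2.connectedComponentsWithStats(m.astype(np.uint8))
            i=1+np.argmax(m[2][1:,4]); mm=m[1]==i
            P=fit(X,mm,n+k); 
            F=P[P[:,2]<.025]; 
            if len(F)>5: fit(X,mm&(X[...,2]<.025),n+k+" foot")
            fit(X,mm&(X[...,2]>.04),n+k+" top")
        # green roof
        g=(im[...,1]>im[...,0]+25)&(im[...,1]>im[...,2]+8)&(abs(X[...,2]-.252)<.012)
        fit(X,g,n+" roof")
        r=(im[...,0]>150)&(im[...,1]<70)&(X[...,0]>.3)&(X[...,1]<.5)&(X[...,2]>.05)&(X[...,2]<.26)&(X[...,1]>0)
        P=fit(X,r,n+" red"); print(np.round(np.percentile(P,[1,50,99],axis=0),3).tolist())
        # handle: light grey in front
        c={"top":(213,234),"side":(202,273)}[n]
        sat=im.max(-1)-im.min(-1)
        h=(abs(u-c[0])<32)&(abs(v-c[1])<25)&(sat<40)&(X[...,2]>.2)&(X[...,2]<.27)&(im.min(-1)>110)
        fit(X,h,n+" handle")
    d=np.load("side0.npz")["im"]; save("crop1.png",cv2.resize(d[130:320,120:460],None,fx=2.3,fy=2.3,interpolation=2))
E
python3 m.py
```

```text
topa 281 rect [ 0.583  -0.3125] [0.1095 0.0467] 14.8 zmax [0.0426 0.0642]
topa foot 109 rect [ 0.5832 -0.3128] [0.1096 0.0463] 15.3 zmax [0.0119 0.023 ]
topa top 151 rect [ 0.582 -0.308] [0.0568 0.0363] 13.3 zmax [0.0551 0.0647]
topb 281 rect [ 0.4375 -0.3303] [0.0361 0.1106] 59.0 zmax [0.0444 0.065 ]
topb foot 109 rect [ 0.4374 -0.3306] [0.0342 0.1106] 58.2 zmax [0.012  0.0205]
topb top 153 rect [ 0.4376 -0.3307] [0.0352 0.0571] 59.5 zmax [0.0558 0.0667]
top roof 7111 rect [0.706  0.0819] [0.1918 0.5377] 7.7 zmax [0.2496 0.256 ]
top red 50 rect [0.5908 0.2495] [0.1643 0.029 ] 86.4 zmax [0.2311 0.237 ]
[[0.58, 0.168, 0.066], [0.591, 0.239, 0.231], [0.609, 0.33, 0.238]]
top handle 182 rect [0.5622 0.2442] [0.0473 0.1229] 7.9 zmax [0.2378 0.246 ]
sidea 550 rect [ 0.5814 -0.3194] [0.1118 0.0675] 13.4 zmax [0.0372 0.067 ]
sidea foot 219 rect [ 0.5821 -0.3203] [0.1118 0.065 ] 16.5 zmax [0.0144 0.0229]
sidea top 260 rect [ 0.5777 -0.3066] [0.0606 0.0417] 17.5 zmax [0.0563 0.0687]
sideb 493 rect [ 0.4329 -0.3381] [0.0477 0.1178] 53.8 zmax [0.0398 0.0668]
sideb foot 204 rect [ 0.4329 -0.3381] [0.0477 0.1178] 53.8 zmax [0.0146 0.0237]
sideb top 245 rect [ 0.43   -0.3303] [0.0366 0.0542] 56.6 zmax [0.0578 0.0702]
side roof 10753 rect [0.706  0.0797] [0.1966 0.5398] 7.8 zmax [0.2525 0.2586]
side red 847 rect [0.6577 0.2549] [0.1516 0.1686] 7.7 zmax [0.069 0.238]
[[0.577, 0.166, 0.05], [0.714, 0.242, 0.069], [0.738, 0.324, 0.248]]
side handle 332 rect [0.5619 0.2424] [0.0503 0.1222] 7.4 zmax [0.2411 0.2485]
```

View pics/crop1.png

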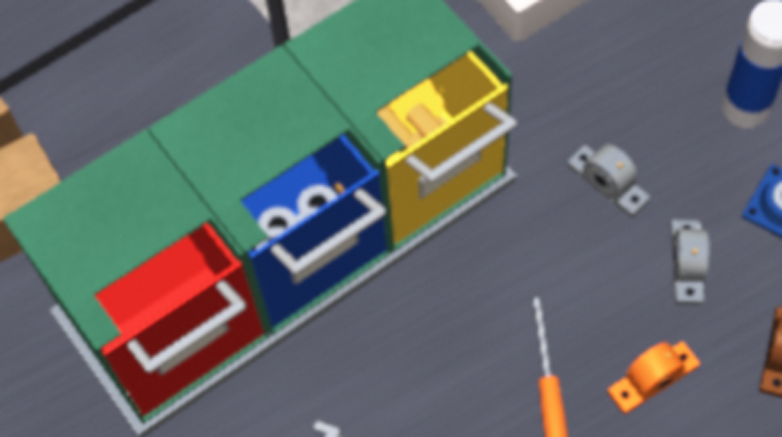

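The crop confirms two grey blocks: side (384,205) and (420,242). The red unit is leftmost, with its handle bar in front of the panel. The roof height of 0.25 m and the handle position agree with the description. Next I measure the gripper body's extents and compute the move to the handle.

```bash
cat >> h.py <<'E'
YAW=np.radians(7.7); X1=np.array([np.cos(YAW),np.sin(YAW),0]); Y1=np.array([-np.sin(YAW),np.cos(YAW),0])
PIV=np.array([.706,.081,.056])+.178*Y1-.070*X1
def W(x,y,z): return PIV+x*X1+y*Y1+np.array([0,0,z])
def tool(lean,close,flip=1):
    """tool rot: z = down, leaning body towards -x' by lean; close = 'x' or 'y' or an angle of closing dir in world"""
    z=np.sin(lean)*X1-np.array([0,0,np.cos(lean)])
    if close=='y': y=Y1*flip
    elif close=='x': y=flip*np.cross(z,Y1)
    else: y=flip*np.array([np.cos(close),np.sin(close),0])
    return R.from_matrix(np.stack([np.cross(y,z),y,z],1))
def rel(p,rot,o=None):
    """shift/turn numbers from present measured pose to tcp p, rot"""
    o=o or robot.get_obs(); R0=R.from_rotvec(o["tcp_rot"])
    s=R0.inv().apply(np.array(p)-o["tcp_pos"])/.2; t=(R0.inv()*rot).as_rotvec()/(2*np.pi)
    print("shift",np.round(s,3),"turn",np.round(t,4),"deg",round(np.linalg.norm(t)*360,1))
    return s,t
E
python3 - <<'E'
from h import *
o=robot.get_obs(); R0=R.from_rotvec(o["tcp_rot"]); print(R0.as_matrix().round(3))
for n in("top","side"):
    X=np.load(n+"0.npz")["X"]; L=R0.inv().apply((X-o["tcp_pos"]).reshape(-1,3))
    for a in(-.03,-.06,-.09,-.12,-.16):
        m=(abs(L[:,2]-a)<.015)&(abs(L[:,0])<.15)&(abs(L[:,1])<.15)
        if m.sum()>3: print(n,a,m.sum(),np.percentile(L[m],[2,98],axis=0).round(3).tolist())
print("piv",PIV,"handle",W(-.067,0,.182),W(-.179,0,.075))
for f in(1,-1): rel(W(-.067,0,.182+.07),tool(0,'x',f))
E
```

```text
[[ 0.932  0.362 -0.001]
 [ 0.362 -0.932  0.002]
 [-0.    -0.002 -1.   ]]
top -0.03 6 [[0.008, 0.041, -0.028], [0.011, 0.054, -0.022]]
top -0.06 12 [[-0.031, -0.09, -0.075], [0.039, 0.077, -0.065]]
top -0.09 272 [[-0.032, -0.097, -0.105], [0.039, 0.082, -0.077]]
top -0.12 490 [[-0.031, -0.096, -0.128], [0.037, 0.089, -0.105]]
top -0.16 228 [[-0.018, -0.054, -0.174], [0.038, 0.011, -0.148]]
side -0.09 92 [[0.025, -0.096, -0.101], [0.038, 0.049, -0.077]]
side -0.12 244 [[0.007, -0.097, -0.13], [0.037, -0.026, -0.107]]
side -0.16 149 [[0.014, -0.054, -0.174], [0.037, -0.016, -0.147]]
piv [0.61278164 0.24801598 0.056     ] handle [0.54638576 0.2390389  0.238     ] [0.43539564 0.22403245 0.131     ]
shift [ 2.979 -3.497 -0.426] turn [-2.000e-04 -2.000e-04 -2.124e-01] deg 76.5
shift [ 2.979 -3.497 -0.426] turn [-2.000e-04  3.000e-04  2.876e-01] deg 103.5
```

```bash
cat >> h.py <<'E'
def chain(wps,p=None,rot=None):
    """wps: list of calls, each a list of (tcp,rot); prints numbers relative to pose at call start"""
    o=robot.get_obs(); p=o["tcp_pos"] if p is None else p; rot=R.from_rotvec(o["tcp_rot"]) if rot is None else rot
    for k,call in enumerate(wps):
        print("call",k)
        for q,r in call:
            s=rot.inv().apply(np.array(q)-p)/.2; t=(rot.inv()*r).as_rotvec()/(2*np.pi)
            print("  ",np.round(np.r_[s,t],4).tolist(), "mm",round(np.linalg.norm(s)*200))
        p,rot=np.array(call[-1][0]),call[-1][1]
def bar(t,r=None):
    x,z=-.067,.182
    return x*np.cos(t)-z*np.sin(t), x*np.sin(t)+z*np.cos(t)
E
python3 - <<'E'
from h import *
o=robot.get_obs(); R0=R.from_rotvec(o["tcp_rot"]); R1=tool(0,'x',1)
tz=(R0.inv()*R1).as_rotvec()[2]
def Rz(f): return R0*R.from_rotvec([0,0,tz*f])
H=W(-.067,0,.182)
g=lambda x,y,z:np.array([x,y,z])
up=lambda dz:H+g(0,0,dz)
c=[[(g(.353,-.383,.31),Rz(.3))],[(g(.47,-.16,.31),Rz(.6))],[(g(.53,.05,.31),Rz(.85))],[(up(.06),R1)],[(up(-.012),R1)]]
arc=[]
for t in np.linspace(0,.86,10)[1:]:
    x,z=bar(t); arc.append((W(x-.006,0,z-.012),R1))
c.append(arc)
chain(c)
E
```

```text
call 0
   [0.9512, -0.9486, -0.4404, -0.0, -0.0, -0.0637] mm 283
call 1
   [1.1966, -0.3919, 0.0014, -0.0, 0.0, -0.0637] mm 252
call 2
   [1.084, -0.1319, 0.0015, 0.0, 0.0, -0.0531] mm 218
call 3
   [0.9484, 0.0197, 0.0615, -0.0001, -0.0003, -0.0319] mm 190
call 4
   [0.0, 0.0, 0.36, 0.0, 0.0, 0.0] mm 72
call 5
   [0.0, -0.1153, 0.0361, 0.0, 0.0, 0.0] mm 24
   [-0.0, -0.1968, 0.0802, 0.0, 0.0, 0.0] mm 42
   [-0.0, -0.2736, 0.1319, 0.0, 0.0, 0.0] mm 61
   [0.0, -0.3452, 0.1906, 0.0, 0.0, 0.0] mm 79
   [-0.0, -0.4109, 0.2559, 0.0, 0.0, 0.0] mm 97
   [-0.0, -0.47, 0.3272, 0.0, 0.0, 0.0] mm 115
   [0.0, -0.5221, 0.4038, 0.0, 0.0, 0.0] mm 132
   [-0.0, -0.5666, 0.4851, 0.0, 0.0, 0.0] mm 149
   [0.0, -0.6032, 0.5702, 0.0, 0.0, 0.0] mm 166
```

Request:
{"name": "send_rows", "arguments": {
  "rows": [
    [0,0,-0.2,0,0,0,1],
    [0.95,-0.95,-0.44,0,0,-0.064,1],
    [0.95,-0.95,-0.44,0,0,-0.064,0],
    [0.95,-0.95,-0.44,0,0,-0.064,-0.49],
    [0.95,-0.95,-0.44,0,0,-0.064,-0.49],
    [0.95,-0.95,-0.44,0,0,-0.064,-0.49],
    [0.95,-0.95,-0.44,0,0,-0.064,-0.49]
  ]
}}

```text
time_s: 0.98
tcp_pos: [0.3538, -0.3816, 0.311]
tcp_rot: [2.907, 1.19, 0.0]
ft_force: [-0.4, -0.1, -0.5]
gripper_width: 0.515
gripper_force: 0.0
```

Request:
{"name": "send_rows", "arguments": {
  "rows": [
    [1,-0.39,0,0,0,-0.064,-0.49],
    [1,-0.39,0,0,0,-0.064,-0.49],
    [1,-0.39,0,0,0,-0.064,-0.49],
    [1,-0.39,0,0,0,-0.064,-0.49],
    [1,-0.39,0,0,0,-0.064,-0.49]
  ]
}}

```text
time_s: 1.6
tcp_pos: [0.442, -0.1875, 0.3101]
tcp_rot: [-2.613, -1.744, 0.0]
ft_force: [-0.5, 0.7, -0.1]
gripper_width: 0.258
gripper_force: 0.0
```

Request:
{"name": "send_rows", "arguments": {
  "rows": [
    [1,-0.13,0,0,0,-0.053,-0.49],
    [1,-0.13,0,0,0,-0.053,-0.49],
    [1,-0.13,0,0,0,-0.053,-0.49],
    [1,-0.13,0,0,0,-0.053,-0.49],
    [1,-0.13,0,0,0,-0.053,-0.49]
  ]
}}

```text
time_s: 2.22
tcp_pos: [0.495, 0.0049, 0.31]
tcp_rot: [-2.292, -2.149, 0.002]
ft_force: [0.1, 0.5, -0.1]
gripper_width: 0.256
gripper_force: 0.0
```

Run:
```python
from h import *
o=robot.get_obs(); print(o["time_s"],o["joint_pos"].round(2),o["tcp_pos"].round(3),o["gripper_width"],o["ft_force"].round(2))
H=W(-.067,0,.182); R1=tool(0,'x',1)
chain([[(H+[0,0,.05],R1)],[(H-[0,0,.012],R1)]])
```

```text
2.225 [ 0.48  0.15 -0.65  1.8   0.1   1.22 -0.25] [0.495 0.005 0.31 ] 0.2555387426883633 [ 0.1   0.48 -0.06]
call 0
   [1.185, 0.1813, 0.109, -0.0002, 0.0001, -0.0316] mm 241
call 1
   [0.0, 0.0, 0.31, 0.0, 0.0, 0.0] mm 62
```

Request:
{"name": "send_rows", "arguments": {
  "rows": [
    [1,0.153,0.06,0,0,-0.0316,-0.49],
    [1,0.153,0.06,0,0,-0.0316,-0.49],
    [1,0.153,0.06,0,0,-0.0316,-0.49],
    [1,0.153,0.06,0,0,-0.0316,-0.49],
    [1,0.153,0.06,0,0,-0.0316,-0.49]
  ]
}}

```text
time_s: 2.85
tcp_pos: [0.5386, 0.2022, 0.2977]
tcp_rot: [2.068, 2.364, -0.003]
ft_force: [0.3, -0.8, -0.4]
gripper_width: 0.256
gripper_force: 0.0
```

Request:
{"name": "send_rows", "arguments": {
  "rows": [
    [0.176,0.064,0.05,0,0,0,-0.49],
    [0.176,0.064,0.05,0,0,0,-0.49],
    [0.176,0.064,0.05,0,0,0,-0.49]
  ]
}}

```text
time_s: 3.22
tcp_pos: [0.5466, 0.2378, 0.2884]
tcp_rot: [2.069, 2.361, -0.003]
ft_force: [-0.1, 0.6, 0.0]
gripper_width: 0.255
gripper_force: 0.0
```

Run:
```python
from h import *
o=robot.get_obs(); print(o["time_s"],o["joint_pos"].round(2),o["tcp_pos"].round(4),o["gripper_width"],o["ft_force"].round(2))
H=W(-.067,0,.182); R1=tool(0,'x',1)
chain([[(H-[0,0,.012],R1)]])
c,X=grab("side"); save("side1.png",cv2.resize(c["color"][180:340,120:330],None,fx=3.5,fy=3.5,interpolation=2))
```

```text
3.225 [ 0.08  0.38 -0.75  1.61  0.27  1.26 -0.59] [0.5466 0.2378 0.2884] 0.2549177482039648 [-0.14  0.61  0.01]
call 0
   [0.007, -0.0001, 0.3121, -0.0, 0.0004, -0.0004] mm 62
```

View pics/side1.png

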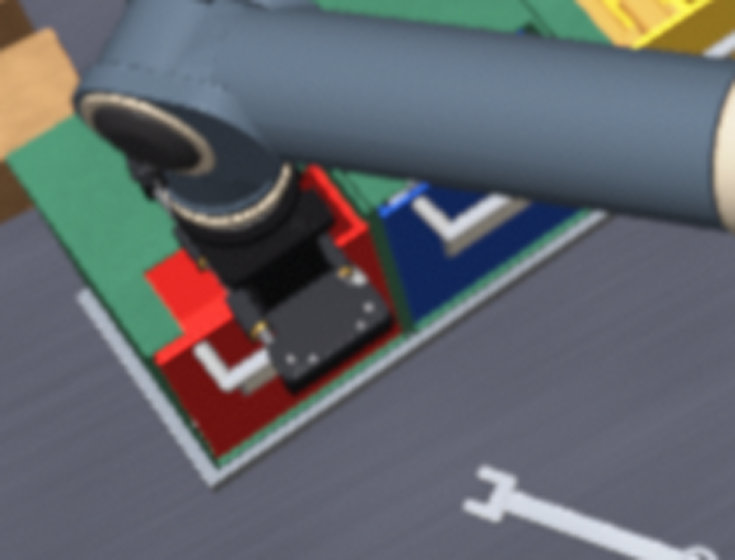

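The crop shows the gripper straddling the bar's line above the red handle, clear of the roof. Next is the descent.

Request:
{"name": "send_rows", "arguments": {
  "rows": [
    [0,0,0.06,0,0,0,-0.36],
    [0,0,0.12,0,0,0,-0.36],
    [0,0,0.17,0,0,0,-0.36],
    [0,0,0.21,0,0,0,-0.36],
    [0,0,0.25,0,0,0,-0.36],
    [0,0,0.28,0,0,0,-0.36]
  ]
}}

```text
time_s: 4.03
tcp_pos: [0.5456, 0.2412, 0.232]
tcp_rot: [-2.065, -2.367, 0.0]
ft_force: [1.0, 0.0, -0.1]
gripper_width: 0.318
gripper_force: 0.0
```

Request:
{"name": "send_rows", "arguments": {
  "rows": [
    [0,0,0.03,0,0,0,-0.36],
    [0,-0.06,0.03,0,0,0,-0.36],
    [0,-0.115,0.055,0,0,0,-0.36],
    [0,-0.155,0.075,0,0,0,-0.36],
    [0,-0.2,0.11,0,0,0,-0.36]
  ]
}}

```text
time_s: 4.65
tcp_pos: [0.5057, 0.2358, 0.2109]
tcp_rot: [2.065, 2.366, 0.002]
ft_force: [1.3, 0.4, 1.4]
gripper_width: 0.322
gripper_force: 0.6
```

Run:
```python
from h import *
o=robot.get_obs(); d=o["tcp_pos"]-PIV; print("tcp x'z",d@X1,d@Y1,d[2])
R1=tool(0,'x',1)
for t in(.2,.25,.3): print(t,bar(t))
a=[]
for t in np.linspace(.22,.87,11)[1:]:
    x,z=bar(t); a.append((W(x-.0085,0,z-.014),R1))
chain([a])
```

```text
tcp x'z -0.10778863599191897 0.002244989011794651 0.15490200872594764
0.2 (np.float64(-0.10182227892006433), np.float64(0.16506127200383686))
0.25 (np.float64(-0.10994465283893638), np.float64(0.1597659954812843))
0.3 (np.float64(-0.1177922223837794), np.float64(0.15407138717455054))
call 0
   [-0.0111, -0.081, 0.0653, 0.0002, -0.0, 0.0002] mm 21
   [-0.0111, -0.1304, 0.1044, 0.0002, -0.0, 0.0002] mm 33
   [-0.011, -0.1772, 0.1466, 0.0002, -0.0, 0.0002] mm 46
   [-0.0109, -0.2212, 0.1918, 0.0002, -0.0, 0.0002] mm 59
   [-0.0109, -0.2621, 0.2397, 0.0002, -0.0, 0.0002] mm 71
   [-0.0108, -0.2998, 0.2902, 0.0002, -0.0, 0.0002] mm 83
   [-0.0108, -0.3342, 0.343, 0.0002, -0.0, 0.0002] mm 96
   [-0.0107, -0.3651, 0.3979, 0.0002, -0.0, 0.0002] mm 108
   [-0.0107, -0.3923, 0.4548, 0.0002, -0.0, 0.0002] mm 120
   [-0.0107, -0.4158, 0.5132, 0.0002, -0.0, 0.0002] mm 132
```

Request:
{"name": "send_rows", "arguments": {
  "rows": [
    [0,-0.08,0.06,0,0,0,-0.36],
    [0,-0.13,0.105,0,0,0,-0.36],
    [0,-0.177,0.147,0,0,0,-0.36],
    [0,-0.22,0.192,0,0,0,-0.36],
    [0,-0.262,0.24,0,0,0,-0.36],
    [0,-0.3,0.29,0,0,0,-0.36],
    [0,-0.334,0.343,0,0,0,-0.36],
    [0,-0.365,0.398,0,0,0,-0.36],
    [0,-0.392,0.455,0,0,0,-0.36],
    [0,-0.416,0.48,0,0,0,-0.36],
    [0,-0.43,0.48,0,0,0,-0.36]
  ]
}}

```text
time_s: 6.02
tcp_pos: [0.4267, 0.2254, 0.1155]
tcp_rot: [2.063, 2.363, 0.018]
ft_force: [16.9, 2.4, -8.9]
gripper_width: 0.324
gripper_force: 8.6
```

Run:
```python
from h import *
o=robot.get_obs(); d=o["tcp_pos"]-PIV; print(o["joint_pos"].round(2),"tcp x'z",d@X1,d@Y1,d[2],o["ft_force"].round(1),"open bar",bar(.82))
```

```text
[ 0.04  0.38 -0.74  2.07  0.36  0.81 -0.78] tcp x'z -0.18738535508417772 0.002537209218272594 0.05949442610260474 [16.9  2.4 -8.9] open bar (np.float64(-0.17877736189856513), np.float64(0.07517748913464366))
```

Request:
{"name": "send_rows", "arguments": {
  "rows": [
    [0,0.03,0,0,0,0,-0.36],
    [0,0.03,-0.15,0,0,0,-0.36],
    [0,0.03,-0.35,0,0,0,-0.36],
    [0,0,-0.6,0,0,0,-0.36],
    [0,0,-0.95,0,0,0,-0.36],
    [-0.5,0,-0.95,0,0,0,0.2],
    [-0.95,0,-0.95,0,0,0,0.2],
    [-0.95,0,-0.95,0,0,0,0.2]
  ]
}}

```text
time_s: 7.02
tcp_pos: [0.4456, 0.0368, 0.3045]
tcp_rot: [2.065, 2.367, -0.001]
ft_force: [1.1, 0.0, -0.5]
gripper_width: 0.573
gripper_force: 0.0
```

Request:
{"name": "send_rows", "arguments": {
  "rows": [
    [-0.95,0,0,0,0,0,0.2],
    [-0.95,0,0,0,0,0.03,0.2],
    [-0.95,0,0,0,0,0.06,0.2],
    [-0.95,0,0,0,0,0.06,0.2],
    [-0.95,0,0,0,0,0.06,0.2]
  ]
}}

```text
time_s: 7.65
tcp_pos: [0.4716, -0.1489, 0.3039]
tcp_rot: [-2.47, -1.938, 0.001]
ft_force: [1.0, 0.7, -0.7]
gripper_width: 0.598
gripper_force: 0.0
```

Run:
```python
from h import *
o=robot.get_obs(); print(o["joint_pos"].round(2),o["tcp_pos"].round(3))
for n in("top","side"):
    c,X=grab(n); np.savez(n+"1.npz",X=X,im=c["color"])
    im=c["color"].astype(int); L=np.stack([(X-PIV)@X1,(X-PIV)@Y1,X[...,2]-.056],-1)
    m=(im[...,0]>90)&(im[...,1]<.45*im[...,0])&(im[...,2]<.45*im[...,0])&(L[...,0]>-.25)&(L[...,0]<.1)&(abs(L[...,1])<.12)
    P=L[m]; print(n,m.sum())
    for y in(-.08,-.06,0,.06,.08):
        for x in np.arange(-.16,.06,.02):
            s=P[(abs(P[:,1]-y)<.006)&(abs(P[:,0]-x)<.01)]
            if len(s)>2: print(n,"y",y,"x",round(x,2),"z",s[:,2].min().round(3),s[:,2].max().round(3),end="; ")
        print()
c=np.load("side1.npz")["im"]; save("side2.png",np.hstack([cv2.resize(c[160:340,110:330],None,fx=1.8,fy=1.8,interpolation=2),cv2.resize(np.load("top1.npz")["im"][130:310,160:380],None,fx=1.8,fy=1.8,interpolation=2)]))
```

```text
[ 0.67  0.14 -0.49  1.82  0.07  1.21 -0.09] [ 0.472 -0.149  0.304]
top 1913
top y -0.08 x -0.1 z 0.125 0.144; top y -0.08 x -0.08 z 0.11 0.155; top y -0.08 x -0.06 z 0.067 0.171; top y -0.08 x -0.04 z 0.037 0.168; top y -0.08 x -0.02 z 0.139 0.193; top y -0.08 x 0.02 z 0.156 0.161; 
top y -0.06 x -0.1 z 0.119 0.147; top y -0.06 x -0.08 z 0.084 0.119; top y -0.06 x -0.06 z 0.051 0.086; top y -0.06 x -0.04 z 0.031 0.047; 
top y 0 x -0.1 z 0.119 0.146; top y 0 x -0.08 z -0.063 0.116; top y 0 x -0.06 z 0.05 0.082; top y 0 x -0.04 z 0.005 0.044; top y 0 x -0.02 z -0.037 -0.009; top y 0 x -0.0 z -0.03 -0.008; top y 0 x 0.02 z -0.013 0.192; top y 0 x 0.04 z -0.007 0.016; 
top y 0.06 x -0.1 z 0.123 0.151; top y 0.06 x -0.08 z 0.082 0.121; top y 0.06 x -0.06 z 0.041 0.082; top y 0.06 x -0.04 z 0.006 0.044; top y 0.06 x -0.02 z -0.031 0.004; top y 0.06 x -0.0 z -0.032 -0.009; top y 0.06 x 0.02 z -0.021 0.002; top y 0.06 x 0.04 z -0.01 0.013; 
top y 0.08 x -0.1 z 0.118 0.145; top y 0.08 x -0.08 z -0.062 0.151; top y 0.08 x -0.06 z 0.046 0.165; top y 0.08 x -0.04 z 0.009 0.168; top y 0.08 x -0.0
[... 784 characters left out ...]
06 z 0.053 0.081; side y 0 x -0.04 z -0.049 0.042; side y 0 x -0.02 z -0.05 0.007; side y 0 x -0.0 z -0.03 -0.004; side y 0 x 0.02 z -0.015 0.009; side y 0 x 0.04 z -0.011 0.014; 
side y 0.06 x -0.1 z 0.118 0.149; side y 0.06 x -0.08 z 0.086 0.118; side y 0.06 x -0.06 z 0.048 0.077; side y 0.06 x -0.04 z -0.04 0.046; side y 0.06 x -0.02 z -0.025 0.0; side y 0.06 x -0.0 z -0.027 0.002; side y 0.06 x 0.02 z -0.015 0.003; side y 0.06 x 0.04 z -0.004 0.016; 
side y 0.08 x -0.1 z 0.119 0.15; side y 0.08 x -0.08 z 0.094 0.156; side y 0.08 x -0.06 z 0.066 0.173; side y 0.08 x -0.04 z -0.049 0.175; side y 0.08 x -0.02 z 0.005 0.194; side y 0.08 x -0.0 z 0.042 0.124; side y 0.08 x 0.02 z 0.039 0.102;
```

View pics/side2.png

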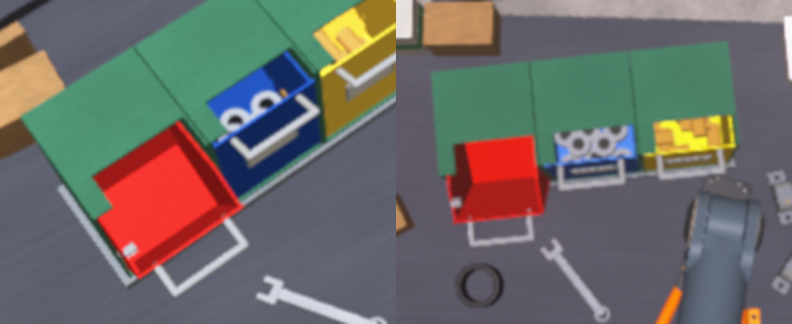

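The crops show the bin only partly open: the panel slope gives a tilt of about 0.5 rad, so my finger dragged it back while lifting. I'll press the bar down from above with closed fingers and then lift straight off.

Run:
```python
from h import *
c,X=grab("side"); im=c["color"].astype(int); L=np.stack([(X-PIV)@X1,(X-PIV)@Y1,X[...,2]-.056],-1)
m=(im.min(-1)>110)&(im.max(-1)-im.min(-1)<45)&(L[...,0]>-.25)&(L[...,0]<-.03)&(abs(L[...,1])<.07)&(L[...,2]>.05)&(L[...,2]<.25)
P=L[m];q=P[P[:,0]<np.percentile(P[:,0],3)+.012];print(len(P),"bar",np.median(q,0).round(3),P.min(0).round(3),P.max(0).round(3))
for t in(.45,.5,.55):print(t,bar(t))
R1=tool(0,'x',1); t=.48
x,z=bar(t)
pts=[(W(bar(a)[0]-.002,0,bar(a)[1]+.0055),R1) for a in np.linspace(.5,.86,8)]
chain([[(W(x+.07,-.19,.26),R1)],[(W(x,0,.22),R1)],[(W(x,0,z+.02),R1)],pts])
```

```text
374 bar [-0.149  0.004  0.132] [-0.156 -0.058  0.124] [-0.07   0.07   0.164]
0.45 (np.float64(-0.13949368306587326), np.float64(0.13473868184273477))
0.5 (np.float64(-0.14605347967261992), np.float64(0.1275985151775662))
0.55 (np.float64(-0.15224821864336685), np.float64(0.12013941867647585))
call 0
   [1.0705, 0.2219, -0.0575, -0.0, -0.0, -0.0592] mm 219
call 1
   [0.95, -0.35, 0.2, 0.0, 0.0, 0.0] mm 206
call 2
   [0.0, 0.0, 0.3475, 0.0, 0.0, 0.0] mm 70
call 3
   [-0.0, -0.0229, 0.087, 0.0, 0.0, 0.0] mm 18
   [-0.0, -0.0547, 0.1254, 0.0, 0.0, 0.0] mm 27
   [0.0, -0.0846, 0.1653, 0.0, 0.0, 0.0] mm 37
   [-0.0, -0.1123, 0.2068, 0.0, 0.0, 0.0] mm 47
   [-0.0, -0.1378, 0.2496, 0.0, 0.0, 0.0] mm 57
   [0.0, -0.1611, 0.2937, 0.0, 0.0, 0.0] mm 67
   [-0.0, -0.1822, 0.3389, 0.0, 0.0, 0.0] mm 77
   [-0.0, -0.2008, 0.3851, 0.0, 0.0, 0.0] mm 87
```

Request:
{"name": "send_rows", "arguments": {
  "rows": [
    [1,0.22,-0.06,0,0,-0.059,-1],
    [1,0.22,-0.06,0,0,-0.059,-1],
    [1,0.22,-0.06,0,0,-0.059,-1],
    [1,0.22,-0.06,0,0,-0.059,-1],
    [1,0.22,-0.06,0,0,-0.059,-1]
  ]
}}

```text
time_s: 8.43
tcp_pos: [0.5621, 0.0358, 0.3164]
tcp_rot: [-2.068, -2.365, 0.0]
ft_force: [-0.1, -0.9, 0.3]
gripper_width: 0.119
gripper_force: 0.0
```

Request:
{"name": "send_rows", "arguments": {
  "rows": [
    [1,-0.38,0.2,0,0,0,-1],
    [1,-0.38,0.2,0,0,0,-1],
    [1,-0.38,0.2,0,0,0,-1],
    [1,-0.38,0.2,0,0,0,-1],
    [1,-0.38,0.3,0,0,0,-1],
    [1,-0.38,0.5,0,0,0,-1],
    [1,-0.38,0.5,0,0,0,-1]
  ]
}}

```text
time_s: 9.3
tcp_pos: [0.4598, 0.219, 0.2141]
tcp_rot: [-2.075, -2.357, 0.011]
ft_force: [0.5, 0.2, 0.5]
gripper_width: 0.007
gripper_force: 0.0
```

Run:
```python
from h import *
o=robot.get_obs(); d=o["tcp_pos"]-PIV; print("tcp x'y'z",d@X1,d@Y1,d[2],o["ft_force"].round(1),o["gripper_width"])
R1=tool(0,'x',1)
chain([[(W(bar(a)[0]-.002,0,bar(a)[1]+.0055),R1) for a in np.linspace(.5,.86,9)]])
```

```text
tcp x'y'z -0.15553665693515964 -0.00824469359229781 0.1581273509034301 [0.5 0.2 0.5] 0.006590269013940441
call 0
   [0.0419, 0.0379, 0.1248, -0.0009, 0.0006, -0.0012] mm 27
   [0.0419, 0.0101, 0.1584, -0.0009, 0.0006, -0.0012] mm 33
   [0.0418, -0.0161, 0.1933, -0.0009, 0.0006, -0.0012] mm 40
   [0.0417, -0.0407, 0.2293, -0.0009, 0.0006, -0.0012] mm 47
   [0.0417, -0.0637, 0.2664, -0.0009, 0.0006, -0.0012] mm 55
   [0.0417, -0.085, 0.3045, -0.0009, 0.0006, -0.0012] mm 64
   [0.0417, -0.1046, 0.3435, -0.0009, 0.0006, -0.0012] mm 72
   [0.0417, -0.1223, 0.3834, -0.0009, 0.0006, -0.0012] mm 81
   [0.0417, -0.1383, 0.424, -0.0009, 0.0006, -0.0012] mm 90
```

Request:
{"name": "send_rows", "arguments": {
  "rows": [
    [0.04,0.03,0.12,0,0,0,-1],
    [0.04,0.01,0.16,0,0,0,-1],
    [0.04,-0.016,0.193,0,0,0,-1],
    [0.04,-0.04,0.23,0,0,0,-1],
    [0.04,-0.064,0.266,0,0,0,-1],
    [0.04,-0.085,0.305,0,0,0,-1],
    [0.04,-0.105,0.344,0,0,0,-1],
    [0.04,-0.12,0.383,0,0,0,-1],
    [0.04,-0.13,0.41,0,0,0,-1],
    [0.04,-0.13,0.42,0,0,0,-1]
  ]
}}

```text
time_s: 10.55
tcp_pos: [0.4353, 0.2272, 0.1361]
tcp_rot: [2.071, 2.357, -0.002]
ft_force: [-10.6, -8.4, 44.6]
gripper_width: 0.005
gripper_force: 21.5
```

Request:
{"name": "send_rows", "arguments": {
  "rows": [
    [0,0,-0.1,0,0,0,-1],
    [0,0,-0.4,0,0,0,-1],
    [0,0,-0.7,0,0,0,-1],
    [-0.3,0,-0.9,0,0,0,0],
    [-0.6,0,-0.95,0,0,0,0.3],
    [-1,0,-0.95,0,0,0,0.3],
    [-1,0,-0.95,0,0,0,0.3],
    [-1,0,-0.95,0,0,0,0.3]
  ]
}}

```text
time_s: 11.55
tcp_pos: [0.4604, 0.0267, 0.3222]
tcp_rot: [2.079, 2.356, -0.001]
ft_force: [0.0, -0.5, 0.1]
gripper_width: 0.484
gripper_force: 0.0
```

Request:
{"name": "send_rows", "arguments": {
  "rows": [
    [-0.95,0,0,0,0,0,0.3],
    [-0.95,0,0,0,0,0.03,0.3],
    [-0.95,0,0,0,0,0.06,0.3],
    [-0.95,0,0,0,0,0.06,0.3],
    [-0.95,0,0,0,0,0.06,0.3]
  ]
}}

```text
time_s: 12.18
tcp_pos: [0.4853, -0.1574, 0.3221]
tcp_rot: [-2.474, -1.934, -0.001]
ft_force: [0.3, 0.1, 0.1]
gripper_width: 0.649
gripper_force: 0.0
```

```bash
cat >> h.py <<'E'
def binstate(n="side"):
    c,X=grab(n); im=c["color"].astype(int); L=np.stack([(X-PIV)@X1,(X-PIV)@Y1,X[...,2]-.056],-1)
    m=(im.min(-1)>110)&(im.max(-1)-im.min(-1)<45)&(L[...,0]>-.25)&(L[...,0]<-.03)&(abs(L[...,1])<.07)&(L[...,2]>.02)&(L[...,2]<.25)
    P=L[m];q=P[P[:,0]<np.percentile(P[:,0],3)+.012];b=np.median(q,0)
    print(n,"bar",b.round(3),"tilt",round(np.arctan2(-b[0],b[2])-np.arctan2(67,182),3)); return c,L,im
E
python3 - <<'E'
from h import *
o=robot.get_obs(); print(o["joint_pos"].round(2),o["tcp_pos"].round(3))
c,L,im=binstate()
m=(im[...,0]>90)&(im[...,1]<.45*im[...,0])&(im[...,2]<.45*im[...,0])&(L[...,0]>-.25)&(L[...,0]<.1)
for lo,hi in((-.09,-.074),(.076,.09)):
    for x in np.arange(-.15,.06,.02):
        s=L[m&(L[...,1]>lo)&(L[...,1]<hi)&(abs(L[...,0]-x)<.01)]
        if len(s)>2: print(lo,"x",round(x,2),"zmax",np.sort(s[:,2])[-2].round(3),end="; ")
    print()
E
```

```text
[ 0.63  0.15 -0.45  1.76  0.07  1.25 -0.08] [ 0.485 -0.157  0.322]
side bar [-0.181  0.004  0.08 ] tilt 0.801
-0.09 x -0.15 zmax 0.108; -0.09 x -0.13 zmax 0.125; -0.09 x -0.11 zmax 0.144; -0.09 x -0.09 zmax 0.151; -0.09 x -0.07 zmax 0.153; -0.09 x -0.05 zmax 0.16; -0.09 x -0.03 zmax 0.161; -0.09 x -0.01 zmax 0.167; -0.09 x 0.01 zmax 0.168; -0.09 x 0.03 zmax 0.164; -0.09 x 0.05 zmax 0.141; 
0.076 x -0.15 zmax 0.107; 0.076 x -0.13 zmax 0.122; 0.076 x -0.11 zmax 0.145; 0.076 x -0.09 zmax 0.152; 0.076 x -0.07 zmax 0.155; 0.076 x -0.05 zmax 0.158; 0.076 x -0.03 zmax 0.19; 0.076 x -0.01 zmax 0.165; 0.076 x 0.01 zmax 0.115;
```

```bash
cat > opt.py <<'E'
import numpy as np
P=lambda x,z,t=.82:np.array([x*np.cos(t)-z*np.sin(t),x*np.sin(t)+z*np.cos(t)])
seg=lambda a,b,n=25:[a+(b-a)*k for k in np.linspace(0,1,n)]
obs=np.array(seg(P(-25,-16),P(-25,177))+seg(P(-21,-16),P(-21,177))+seg(P(91,-16),P(131,24))+seg(P(131,24),P(131,102))+seg(P(-21,-16),P(91,-16))
  +seg(np.array([30,176]),np.array([120,176]))+seg(np.array([30,198]),np.array([120,198]))+[P(-67,182)])
wedge=lambda x:np.maximum(-26.3+(-2.6-x)*.933,-26.3+(x+2.6)*1.072)
best=[]
GF=70; m=4
for th in np.radians(np.arange(-40,75,5)):
    u=np.array([-np.sin(th),np.cos(th)]);s=np.array([np.cos(th),np.sin(th)])
    for x in range(-120,40,3):
        for z in range(20,160,3):
            G=np.array([x,z]); D=obs-G; a=D@u;b=D@s
            if ((a>51-m)&(a<111+m)&(abs(b)<95+m)).any() or ((a>110)&(a<330)&(abs(b)<56+m)).any(): continue
            # fingers, block
            if ((a>-19)&(a<51)&(abs(b)<38)).any() or ((a>-GF-30)&(a<-6)&(abs(b)<16.)).any(): pass
            F=G-GF*u; c=np.array([F-17*s,F+17*s,F+17*s+63*u,F-17*s+63*u])
            g=c[:,1]-wedge(c[:,0])
            if g.min()<0.5: continue
            if ((a>-19)&(a<51)&(abs(b)<36)).any(): continue
            if ((a>-GF)&(a<-7)&(abs(b)<17)).any(): continue
            # depth of centroid above lowest resting
            C=F+30*u
            best.append((g.min(),g[:2].max(),np.degrees(th),x,z,C[0].round(),C[1].round()))
best.sort(key=lambda r:r[0]+.5*r[6]); print(len(best))
for r in best[:6]: print(r)
best.sort(key=lambda r:r[6])
print("lowest centroid");
for r in best[:6]: print(r)
best.sort(key=lambda r:r[0]+r[1])
print("gap");
for r in best[:6]: print(r)
E
python3 opt.py
```

```text
5445
(np.float64(0.5858450107641744), np.float64(42.0234592004075), np.float64(20.0), -60, 92, np.float64(-46.0), np.float64(54.0))
(np.float64(0.7868450107641749), np.float64(42.224459200407495), np.float64(20.0), -63, 95, np.float64(-49.0), np.float64(57.0))
(np.float64(1.7479953219393956), np.float64(44.866911841499785), np.float64(25.0), -66, 92, np.float64(-49.0), np.float64(56.0))
(np.float64(3.384845010764174), np.float64(44.82245920040749), np.float64(20.0), -57, 92, np.float64(-43.0), np.float64(54.0))
(np.float64(0.9878450107641754), np.float64(42.4254592004075), np.float64(20.0), -66, 98, np.float64(-52.0), np.float64(60.0))
(np.float64(1.948995321939396), np.float64(45.06791184149978), np.float64(25.0), -69, 95, np.float64(-52.0), np.float64(59.0))
lowest centroid
(np.float64(0.5858450107641744), np.float64(42.0234592004075), np.float64(20.0), -60, 92, np.float64(-46.0), np.float64(54.0))
(np.float64(3.384845010764174), np.float64(44.82245920040749), np.float64(20.0), -57, 92, np.float64(-43.0), np.float64(54.0))
(np.float64(6.183845010764173), np.float64(47.6214592004075
[... 601 characters left out ...]
1158945600915189), np.float64(22.957146088147624), np.float64(-14.999999999999998), -87, 149, np.float64(-97.0), np.float64(110.0))
(np.float64(1.3168945600915123), np.float64(23.15814608814763), np.float64(-14.999999999999998), -90, 152, np.float64(-100.0), np.float64(113.0))
(np.float64(1.51789456009152), np.float64(23.359146088147625), np.float64(-14.999999999999998), -93, 155, np.float64(-103.0), np.float64(116.0))
(np.float64(1.7188945600915275), np.float64(23.560146088147633), np.float64(-14.999999999999998), -96, 158, np.float64(-106.0), np.float64(119.0))
(np.float64(0.6092780555293729), np.float64(25.94531155590701), np.float64(-10.0), -87, 146, np.float64(-94.0), np.float64(107.0))
```

The bin now rests at about 0.82, fully open. Next I pick block_a by the top of its flat faces (TCP about 48 mm above the bench), so that the wide gripper body stays above the bin's rim later.

Run:
```python
from h import *
from m import fit
for n,bl in(("top",(376,239)),("top",(380,278))):
    d=np.load(n+"1.npz");X=d["X"];im=d["im"].astype(int);v,u=np.mgrid[:480,:640]
    m=(abs(u-bl[0])<28)&(abs(v-bl[1])<28)&(X[...,2]>.007)&(X[...,2]<.08)&(im.max(-1)-im.min(-1)<40)
    q=cv2.connectedComponentsWithStats(m.astype(np.uint8)); mm=q[1]==1+np.argmax(q[2][1:,4])
    fit(X,mm,"all"); fit(X,mm&(X[...,2]>.03),"hi")
A=tool(0,np.radians(-75))
chain([[([.575,-.30,.16],A)],[([.581,-.310,.11],A)],[([.581,-.310,.048],A)]])
```

```text
all 284 rect [ 0.583  -0.3104] [0.1095 0.0425] 17.6 zmax [0.0426 0.0637]
hi 166 rect [ 0.5814 -0.3073] [0.0595 0.0353] 18.5 zmax [0.0536 0.0642]
all 286 rect [ 0.4376 -0.3301] [0.0368 0.1106] 59.8 zmax [0.0439 0.0662]
hi 170 rect [ 0.4371 -0.3297] [0.0367 0.0593] 60.2 zmax [0.0553 0.0669]
call 0
   [-0.5877, 0.6077, 0.8112, -0.0001, -0.0001, 0.1697] mm 234
call 1
   [0.016, 0.0561, 0.25, 0.0, 0.0, 0.0] mm 51
call 2
   [0.0, 0.0, 0.31, 0.0, 0.0, 0.0] mm 62
```

Request:
{"name": "send_rows", "arguments": {
  "rows": [
    [-0.3,0.3,0.1,0,0,0.03,0.5],
    [-0.58,0.61,0.3,0,0,0.06,0.5],
    [-0.58,0.61,0.5,0,0,0.09,0.5],
    [-0.58,0.61,0.7,0,0,0.12,0.5],
    [-0.58,0.61,0.81,0,0,0.15,0.5],
    [-0.58,0.61,0.81,0,0,0.166,0.5],
    [-0.58,0.61,0.81,0,0,0.166,0.5]
  ]
}}

```text
time_s: 13.1
tcp_pos: [0.5758, -0.2991, 0.1605]
tcp_rot: [-3.109, -0.447, -0.001]
ft_force: [-0.2, -0.2, 0.3]
gripper_width: 0.754
gripper_force: 0.0
```

Run:
```python
from h import *
o=robot.get_obs(); print(o["joint_pos"].round(2),o["tcp_pos"].round(4))
A=tool(0,np.radians(-73.5))
chain([[([.5818,-.309,.048],A)]])
```

```text
[ 0.55  0.49 -0.19  1.66  0.1   1.   -0.96] [ 0.5758 -0.2991  0.1605]
call 0
   [0.0144, 0.0564, 0.5625, -0.0002, -0.0001, -0.0003] mm 113
```

Request:
{"name": "send_rows", "arguments": {
  "rows": [
    [0.014,0.056,0.15,0,0,0,0.4],
    [0.014,0.056,0.35,0,0,0,0.4],
    [0.014,0.056,0.5,0,0,0,0.4],
    [0.014,0.056,0.56,0,0,0,0.4],
    [0.014,0.056,0.56,0,0,0,0.4],
    [0.014,0.056,0.56,0,0,0,-0.6],
    [0.014,0.056,0.56,0,0,0,-0.6],
    [0.014,0.056,0.56,0,0,0,-0.6],
    [0.014,0.056,0.56,0,0,0,-0.6]
  ],
  "squeeze": 40
}}

```text
time_s: 14.22
tcp_pos: [0.5807, -0.3121, 0.0491]
tcp_rot: [3.11, 0.439, 0.001]
ft_force: [-0.8, 0.3, 3.3]
gripper_width: 0.385
gripper_force: 40.0
```

Request:
{"name": "send_rows", "arguments": {
  "rows": [
    [0,0,-0.05,0,0,0,-0.6],
    [0,0,-0.2,0,0,0,-0.6],
    [0,0,-0.5,0,0,0,-0.6],
    [0,0,-0.8,0,0,0,-0.6],
    [0,0,-1,0,0,0,-0.6],
    [0,0,-1,0,0,0,-0.6]
  ]
}}

```text
time_s: 14.98
tcp_pos: [0.582, -0.3126, 0.2522]
tcp_rot: [3.107, 0.438, 0.009]
ft_force: [-0.7, -0.4, -6.2]
gripper_width: 0.385
gripper_force: 40.0
```

Run:
```python
from h import *
o=robot.get_obs(); print(o["joint_pos"].round(2),o["tcp_pos"].round(4),o["gripper_width"],o["gripper_force"],o["ft_force"])
th=np.radians(20); T=tool(th,'x',1); u=np.array([-np.sin(th),np.cos(th)])
G=np.array([-.060,.094]); tcp=G-.019*u
A=R.from_rotvec(o["tcp_rot"]); R1=tool(0,'x',1); d=(A.inv()*R1).as_rotvec(); print(d)
Q=lambda f:A*R.from_rotvec(d*f)
at=lambda k:W((tcp+k*u)[0],0,(tcp+k*u)[1])
o_=o["tcp_pos"]
chain([[([.53,-.14,.33],Q(.35))],[([.51,.05,.33],Q(.7))],[(at(.14)+[0,-.05,.02],R1)],[(at(.14),T)],[(at(k),T) for k in (.10,.08,.06,.04,.03,.02,.01,.005,0)]])
print("start",at(.14),at(0))
```

```text
[ 0.56  0.43 -0.19  1.53  0.09  1.18 -0.93] [ 0.582  -0.3126  0.2522] 0.38518535055884073 39.99305784702301 [-0.657859   -0.41101882 -6.19702622]
[ 7.83009635e-03 -9.87866404e-04 -1.42494040e+00]
call 0
   [-0.009, -0.8993, -0.3933, 0.0004, -0.0001, -0.0794] mm 196
call 1
   [0.5963, -0.7463, -0.0014, 0.0004, -0.0001, -0.0794] mm 191
call 2
   [0.6467, -0.1836, 0.2316, 0.0004, -0.0, -0.068] mm 142
call 3
   [0.2477, 0.0335, 0.1, -0.0556, 0.0, 0.0] mm 54
call 4
   [-0.0, 0.0, 0.2, 0.0, 0.0, 0.0] mm 40
   [-0.0, 0.0, 0.3, 0.0, 0.0, 0.0] mm 60
   [-0.0, -0.0, 0.4, 0.0, 0.0, 0.0] mm 80
   [-0.0, 0.0, 0.5, 0.0, 0.0, 0.0] mm 100
   [-0.0, 0.0, 0.55, 0.0, 0.0, 0.0] mm 110
   [-0.0, 0.0, 0.6, 0.0, 0.0, 0.0] mm 120
   [0.0, 0.0, 0.65, 0.0, 0.0, 0.0] mm 130
   [-0.0, 0.0, 0.675, 0.0, 0.0, 0.0] mm 135
   [-0.0, 0.0, 0.7, 0.0, 0.0, 0.0] mm 140
start [0.51231136 0.23443186 0.26370281] [0.55976243 0.2408475  0.13214584]
```

Request:
{"name": "send_rows", "arguments": {
  "rows": [
    [0,-0.3,-0.39,0,0,-0.02,-0.6],
    [0,-0.6,-0.39,0,0,-0.05,-0.6],
    [0,-0.9,-0.39,0,0,-0.079,-0.6],
    [0,-0.9,-0.39,0,0,-0.079,-0.6],
    [0,-0.9,-0.39,0,0,-0.079,-0.6]
  ]
}}

```text
time_s: 15.6
tcp_pos: [0.5294, -0.1373, 0.3246]
tcp_rot: [-2.904, -1.193, 0.005]
ft_force: [-0.5, -0.7, -5.4]
gripper_width: 0.387
gripper_force: 40.0
```

Request:
{"name": "send_rows", "arguments": {
  "rows": [
    [0.3,-0.37,0,0,0,-0.02,-0.6],
    [0.6,-0.75,0,0,0,-0.05,-0.6],
    [0.6,-0.75,0,0,0,-0.079,-0.6],
    [0.6,-0.75,0,0,0,-0.079,-0.6],
    [0.6,-0.75,0,0,0,-0.079,-0.6]
  ]
}}

```text
time_s: 16.23
tcp_pos: [0.5113, 0.0501, 0.325]
tcp_rot: [-2.529, -1.864, 0.004]
ft_force: [0.5, -1.4, -5.8]
gripper_width: 0.385
gripper_force: 40.0
```

Request:
{"name": "send_rows", "arguments": {
  "rows": [
    [0.3,-0.09,0,0,0,-0.02,-0.6],
    [0.65,-0.18,0,0,0,-0.05,-0.6],
    [0.65,-0.18,0,0,0,-0.068,-0.6],
    [0.65,-0.18,0,0,0,-0.068,-0.6],
    [0.65,-0.18,0,0,0,-0.068,-0.6]
  ]
}}

```text
time_s: 16.85
tcp_pos: [0.5159, 0.1835, 0.3256]
tcp_rot: [2.081, 2.353, -0.003]
ft_force: [1.2, 0.1, -5.9]
gripper_width: 0.39
gripper_force: 40.0
```

```bash
cat > down.py <<'E'
from h import *
import sys
gx,gz,y=map(float,sys.argv[1:4]); hs=list(map(float,sys.argv[4:]))
o=robot.get_obs(); d=o["tcp_pos"]-PIV; print("x'y'z",d@X1,d@Y1,d[2],o["joint_pos"].round(2),o["gripper_width"],o["ft_force"].round(1))
th=np.radians(20); T=tool(th,'x',1); u=np.array([-np.sin(th),np.cos(th)])
tcp=np.array([gx,gz])-.019*u
at=lambda k:W((tcp+k*u)[0],y,(tcp+k*u)[1])
chain([[(at(hs[0]),T)],[(at(k),T) for k in hs[1:]]])
E
python3 down.py -.06 .094 0 .14 .1 .05 .02 0
```

```text
x'y'z -0.10463548060774007 -0.05091834563364944 0.26960881276711063 [ 0.13  0.25 -0.67  1.67  0.16  1.29 -0.45] 0.3899214093592839 [ 1.2  0.1 -5.9]
call 0
   [0.2553, 0.0136, 0.3091, -0.0558, 0.0006, -0.0018] mm 80
call 1
   [-0.0, 0.0, 0.2, 0.0, 0.0, 0.0] mm 40
   [-0.0, -0.0, 0.45, 0.0, 0.0, 0.0] mm 90
   [-0.0, 0.0, 0.6, 0.0, 0.0, 0.0] mm 120
   [-0.0, 0.0, 0.7, 0.0, 0.0, 0.0] mm 140
```

Request:
{"name": "send_rows", "arguments": {
  "rows": [
    [0.13,0,0,-0.02,0,0,-0.6],
    [0.255,0.014,0,-0.04,0,-0.002,-0.6],
    [0.255,0.014,0.1,-0.056,0,-0.002,-0.6],
    [0.255,0.014,0.31,-0.056,0,-0.002,-0.6],
    [0.255,0.014,0.31,-0.056,0,-0.002,-0.6],
    [0.255,0.014,0.31,-0.056,0,-0.002,-0.6]
  ]
}}

```text
time_s: 17.6
tcp_pos: [0.5125, 0.2373, 0.266]
tcp_rot: [1.892, 2.176, 0.388]
ft_force: [0.5, 0.7, -3.8]
gripper_width: 0.386
gripper_force: 40.0
```

```bash
python3 down.py -.06 .094 0 .08 .06 .04 .03 .02 .01 .005 0
python3 - <<'E'
from h import *
c,X=grab("side"); save("side3.png",cv2.resize(c["color"][140:340,100:350],None,fx=3,fy=3,interpolation=2))
E
```

```text
x'y'z -0.10078296616791411 0.00279299086107551 0.21001618280323325 [ 0.04  0.15 -0.69  1.96  0.37  0.79 -0.72] 0.3857040649642659 [ 0.5  0.7 -3.8]
call 0
   [-0.0141, -0.0083, 0.3098, 0.0008, -0.0001, 0.0008] mm 62
call 1
   [-0.0, -0.0, 0.1, 0.0, 0.0, 0.0] mm 20
   [-0.0, 0.0, 0.2, 0.0, 0.0, 0.0] mm 40
   [-0.0, 0.0, 0.25, 0.0, 0.0, 0.0] mm 50
   [-0.0, 0.0, 0.3, 0.0, 0.0, 0.0] mm 60
   [0.0, 0.0, 0.35, 0.0, 0.0, 0.0] mm 70
   [0.0, 0.0, 0.375, 0.0, 0.0, 0.0] mm 75
   [-0.0, -0.0, 0.4, 0.0, 0.0, 0.0] mm 80
```

View pics/side3.png

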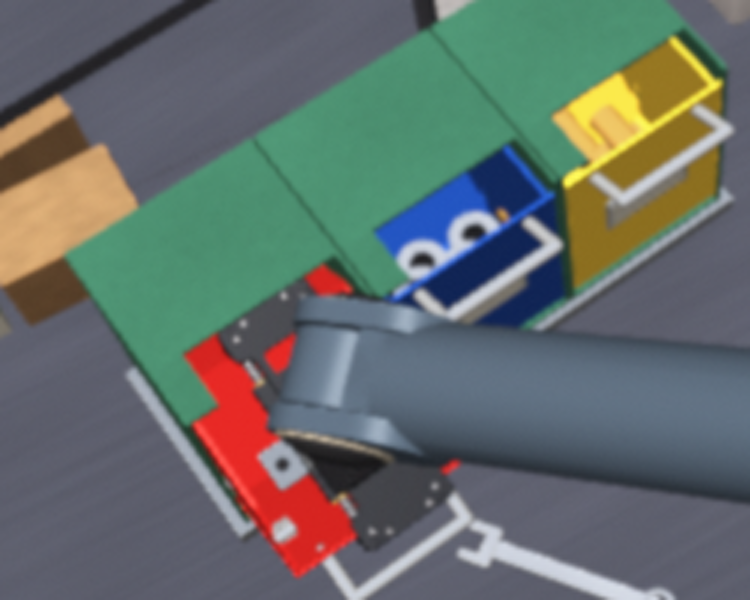

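The picture shows the block hanging over the cavity with its foot end at crop (283,463), inside the side walls, and the gripper body clear of the roof. I lower it from here.

Request:
{"name": "send_rows", "arguments": {
  "rows": [
    [-0.01,0,0.1,0,0,0,-0.6],
    [-0.01,0,0.22,0,0,0,-0.6],
    [-0.01,0,0.34,0,0,0,-0.6],
    [-0.01,0,0.44,0,0,0,-0.6],
    [-0.01,0,0.52,0,0,0,-0.6],
    [-0.01,0,0.58,0,0,0,-0.6],
    [-0.01,0,0.62,0,0,0,-0.6],
    [-0.01,0,0.62,0,0,0,-0.6]
  ]
}}

```text
time_s: 18.65
tcp_pos: [0.5537, 0.2416, 0.1478]
tcp_rot: [1.89, 2.179, 0.385]
ft_force: [0.5, -0.6, -4.5]
gripper_width: 0.388
gripper_force: 40.0
```

```bash
python3 down.py -.06 .094 0 .01 0
```

```text
x'y'z -0.05940471440872429 0.0015281908067575887 0.0918123674323037 [-0.08  0.36 -0.58  2.01  0.65  0.6  -0.96] 0.3878316979394673 [ 0.5 -0.6 -4.5]
call 0
   [-0.0077, 0.0008, 0.0337, 0.0004, -0.0, 0.0012] mm 7
call 1
   [-0.0, -0.0, 0.05, 0.0, 0.0, 0.0] mm 10
```

Request:
{"name": "send_rows", "arguments": {
  "rows": [
    [-0.008,0,0.03,0,0,0,-0.6],
    [-0.008,0,0.05,0,0,0,-0.6],
    [-0.008,0,0.065,0,0,0,-0.6],
    [-0.008,0,0.065,0,0,0,-0.6]
  ]
}}

```text
time_s: 19.15
tcp_pos: [0.5582, 0.2406, 0.1357]
tcp_rot: [1.89, 2.18, 0.385]
ft_force: [-0.6, -0.3, -5.0]
gripper_width: 0.382
gripper_force: 40.0
```

Request:
{"name": "send_rows", "arguments": {
  "rows": [
    [0,0,0.01,0,0,0,-0.6],
    [0,0,0.02,0,0,0,-0.6],
    [0,0,0.02,0,0,0,-0.6]
  ]
}}

```text
time_s: 19.52
tcp_pos: [0.5596, 0.2408, 0.132]
tcp_rot: [1.89, 2.179, 0.385]
ft_force: [0.2, -0.1, -5.0]
gripper_width: 0.385
gripper_force: 40.0
```

Request:
{"name": "send_rows", "arguments": {
  "rows": [
    [0,0,0.01,0,0,0,-0.6],
    [0,0,0.025,0,0,0,-0.6],
    [0,0,0.025,0,0,0,-0.6]
  ]
}}

```text
time_s: 19.9
tcp_pos: [0.5616, 0.2412, 0.1273]
tcp_rot: [1.89, 2.179, 0.386]
ft_force: [-0.5, -0.5, -5.4]
gripper_width: 0.386
gripper_force: 40.0
```

Run:
```python
from h import *
o=robot.get_obs(); d=o["tcp_pos"]-PIV; print(d@X1,d@Y1,d[2],o["ft_force"].round(1))
c,L,im=binstate()
c,X=grab("side"); save("side4.png",cv2.resize(c["color"][190:330,130:290],None,fx=4,fy=4,interpolation=2))
```

```text
-0.05167997809651277 7.933819912766792e-05 0.07132567383099797 [-0.5 -0.5 -5.4]
side bar [-0.181  0.004  0.081] tilt 0.8
```

View pics/side4.png

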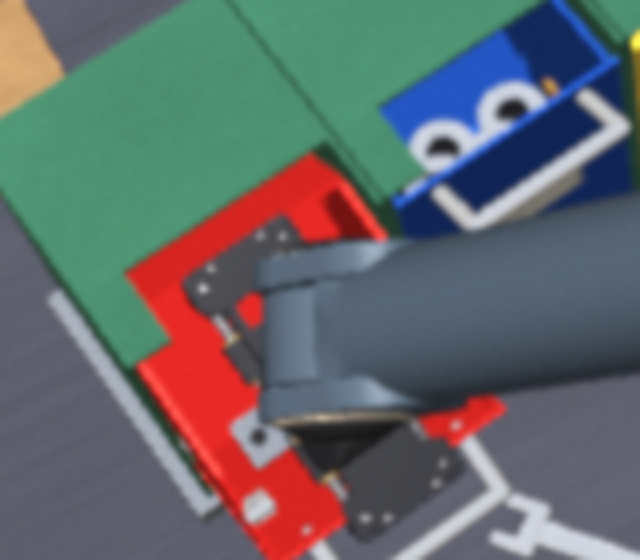

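The picture shows the block inside the bin just above the front panel, foot end at crop (258,435), with the body clear of the rear wall. I nudge it onto the panel, then release slowly.

Request:
{"name": "send_rows", "arguments": {
  "rows": [
    [0,-0.01,0.005,0,0,0,-0.6],
    [0,-0.02,0.01,0,0,0,-0.6],
    [0,-0.025,0.015,0,0,0,-0.6],
    [0,-0.025,0.015,0,0,0,-0.6]
  ]
}}

```text
time_s: 20.5
tcp_pos: [0.5613, 0.2413, 0.1261]
tcp_rot: [1.887, 2.174, 0.395]
ft_force: [3.8, -2.0, 5.0]
gripper_width: 0.387
gripper_force: 40.0
```

Request:
{"name": "send_rows", "arguments": {
  "rows": [
    [0,0,0,0,0,0,-0.6],
    [0,0,0,0,0,0,-0.6],
    [0,0,0,0,0,0,-0.6]
  ],
  "squeeze": 4
}}

```text
time_s: 20.88
tcp_pos: [0.5583, 0.2415, 0.1238]
tcp_rot: [1.888, 2.18, 0.389]
ft_force: [2.6, -0.5, 5.7]
gripper_width: 0.404
gripper_force: 4.2
```

Request:
{"name": "send_rows", "arguments": {
  "rows": [
    [0,0,0,0,0,0,-0.6],
    [0,0,0,0,0,0,-0.6],
    [0,0,0,0,0,0,-0.19],
    [0,0,0,0,0,0,-0.16],
    [0,0,0,0,0,0,-0.13],
    [0,0.02,0,0,0,0,-0.1],
    [0,0.02,0,0,0,0,-0.06],
    [0,0.02,0,0,0,0,-0.02]
  ],
  "squeeze": 3
}}

```text
time_s: 21.88
tcp_pos: [0.5614, 0.241, 0.1242]
tcp_rot: [1.89, 2.179, 0.385]
ft_force: [0.1, -0.0, -0.2]
gripper_width: 0.478
gripper_force: 0.0
```

Run:
```python
from h import *
c,X=grab("side"); binstate(); save("side5.png",cv2.resize(c["color"][190:330,130:290],None,fx=4,fy=4,interpolation=2))
```

```text
side bar [-0.181  0.005  0.081] tilt 0.798
```

View pics/side5.png

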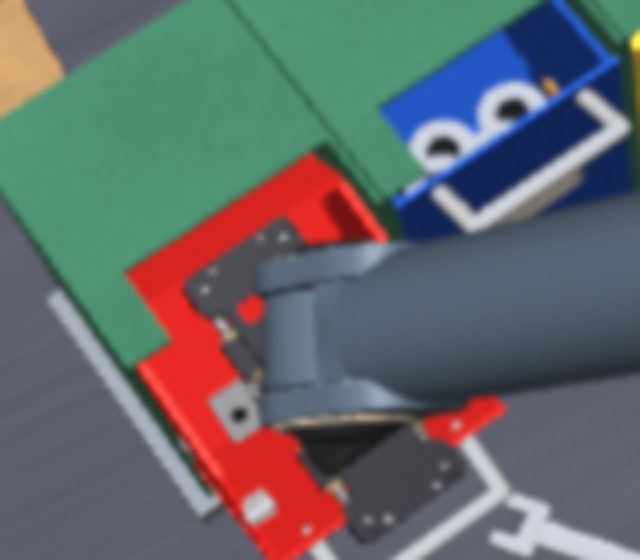

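The block has slid gently into the V, foot end now at crop (238,410), and the tool force is zero. I retreat along the tool axis and fetch block_b.

Request:
{"name": "send_rows", "arguments": {
  "rows": [
    [0,0,-0.1,0,0,0,-0.02],
    [0,0,-0.3,0,0,0,-0.02],
    [0,0,-0.6,0,0,0,-0.02],
    [0,0,-0.9,0,0,0,0.2],
    [0,0,-1,0,0,0,0.4],
    [0,0,-1,0,0,0,0.4]
  ]
}}

```text
time_s: 22.72
tcp_pos: [0.4934, 0.2322, 0.3139]
tcp_rot: [1.887, 2.177, 0.389]
ft_force: [0.2, -0.2, -0.4]
gripper_width: 0.68
gripper_force: 0.0
```

Run:
```python
from h import *
o=robot.get_obs(); d=o["tcp_pos"]-PIV; print(o["joint_pos"].round(2),o["tcp_pos"])
R1=tool(0,'x',1); A=R.from_rotvec(o["tcp_rot"])
for ang in(60-180,60):
    B=tool(0,np.radians(ang)); d=(R1.inv()*B).as_rotvec(); print(ang,np.degrees(d).round(1))
B=tool(0,np.radians(-120)); d=(R1.inv()*B).as_rotvec(); Q=lambda f:R1*R.from_rotvec(d*f)
chain([[([.51,.07,.33],Q(.1))],[([.50,-.11,.30],Q(.45))],[([.45,-.28,.24],Q(.8))],[([.4374,-.330,.12],B)],[([.4374,-.330,.048],B)]])
c,L,im=binstate(); 
m=(im.max(-1)-im.min(-1)<40)&(im.min(-1)>70)&(L[...,0]>-.13)&(L[...,0]<.05)&(abs(L[...,1])<.074)&(L[...,2]<.15)&(L[...,2]>-.03)
P=L[m]; print(len(P),P.min(0),P.max(0),np.median(P,0))
save("side6.png",cv2.resize(c["color"][190:330,130:290],None,fx=4,fy=4,interpolation=2))
```

```text
[ 0.11  0.06 -0.74  1.92  0.27  0.87 -0.63] [0.49340732 0.23216871 0.31392267]
-120 [  0.    0.  127.7]
60 [  0.    0.  -52.3]
call 0
   [-0.8146, -0.003, -0.0849, 0.0564, -0.0062, 0.0363] mm 164
call 1
   [-0.9009, 0.0297, 0.15, 0.0, 0.0, 0.1242] mm 183
call 2
   [-0.7399, 0.4874, 0.3, 0.0, 0.0, 0.1242] mm 187
call 3
   [-0.0434, 0.2541, 0.6, 0.0, 0.0, 0.0709] mm 131
call 4
   [0.0, 0.0, 0.36, 0.0, 0.0, 0.0] mm 72
side bar [-0.181  0.005  0.081] tilt 0.8
258 [-0.12363063  0.01217176 -0.01780221] [0.01693012 0.07378917 0.13696433] [-0.01079663  0.03165486  0.01417922]
```

View pics/side6.png

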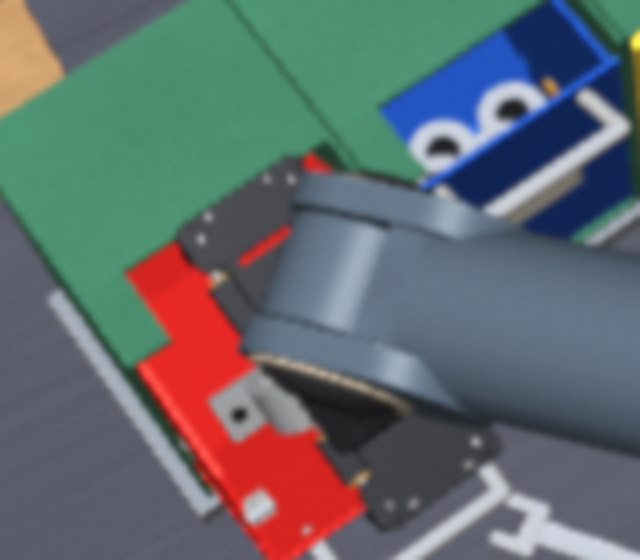

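The picture shows block_a lying in the V with its foot end at crop (238,410) and its housing towards the panel. Now to block_b.

Request:
{"name": "send_rows", "arguments": {
  "rows": [
    [-0.3,0,-0.08,0.02,0,0.01,0.4],
    [-0.6,0,-0.085,0.04,-0.004,0.025,0.4],
    [-0.81,0,-0.085,0.056,-0.006,0.036,0.4],
    [-0.81,0,-0.085,0.056,-0.006,0.036,0.4],
    [-0.81,0,-0.085,0.056,-0.006,0.036,0.4]
  ]
}}

```text
time_s: 23.4
tcp_pos: [0.5097, 0.0711, 0.3264]
tcp_rot: [-2.311, -2.122, 0.004]
ft_force: [-0.2, 0.5, 0.1]
gripper_width: 0.7
gripper_force: 0.0
```

Request:
{"name": "send_rows", "arguments": {
  "rows": [
    [-0.3,0.01,0.05,0,0,0.028,0.4],
    [-0.6,0.02,0.1,0,0,0.056,0.4],
    [-0.9,0.03,0.15,0,0,0.085,0.4],
    [-0.9,0.03,0.15,0,0,0.11,0.4],
    [-0.9,0.03,0.15,0,0,0.124,0.4],
    [-0.9,0.03,0.15,0,0,0.124,0.4]
  ]
}}

```text
time_s: 24.15
tcp_pos: [0.5004, -0.1075, 0.2979]
tcp_rot: [-2.945, -1.091, 0.003]
ft_force: [-0.2, 0.1, 0.1]
gripper_width: 0.698
gripper_force: 0.0
```

Request:
{"name": "send_rows", "arguments": {
  "rows": [
    [-0.25,0.16,0.1,0,0,0.028,0.4],
    [-0.5,0.32,0.2,0,0,0.056,0.4],
    [-0.74,0.49,0.3,0,0,0.085,0.4],
    [-0.74,0.49,0.3,0,0,0.11,0.4],
    [-0.74,0.49,0.3,0,0,0.124,0.4],
    [-0.74,0.49,0.3,0,0,0.124,0.4]
  ]
}}

```text
time_s: 24.9
tcp_pos: [0.4517, -0.2787, 0.2381]
tcp_rot: [-3.139, 0.109, 0.002]
ft_force: [0.4, 0.6, 0.2]
gripper_width: 0.696
gripper_force: 0.0
```

Run:
```python
from h import *
o=robot.get_obs(); print(o["time_s"],o["joint_pos"].round(2),o["tcp_pos"])
B=tool(0,np.radians(-120))
chain([[([.4374,-.330,.12],B)],[([.4374,-.330,.048],B)]])
c,L,im=binstate()
m=(im.max(-1)-im.min(-1)<40)&(im.min(-1)>60)&(L[...,0]>-.13)&(L[...,0]<.06)&(abs(L[...,1])<.074)&(L[...,2]<.15)&(L[...,2]>-.03)
for k in("side",): 
  P=L[m]
  b=.82; bx=P[:,0]*np.cos(b)+P[:,2]*np.sin(b); bz=-P[:,0]*np.sin(b)+P[:,2]*np.cos(b)
  for y in np.arange(-.07,.071,.02):
    s=abs(P[:,1]-y)<.01
    if s.sum()>3: print("y",round(y,2),s.sum(),"bin x",np.percentile(bx[s],[5,50,95]).round(3),"bin z",np.percentile(bz[s],[5,50,95]).round(3))
```

```text
24.9 [ 0.61  0.23 -0.17  1.85  0.04  1.07 -1.21] [ 0.45172416 -0.27869277  0.23809092]
call 0
   [-0.0527, 0.2611, 0.5904, -0.0, 0.0003, 0.0723] mm 130
call 1
   [0.0, 0.0, 0.36, 0.0, 0.0, 0.0] mm 72
side bar [-0.182  0.005  0.081] tilt 0.799
y -0.05 50 bin x [-0.018 -0.001  0.012] bin z [-0.009 -0.002  0.004]
y -0.03 85 bin x [-0.015  0.002  0.014] bin z [-0.006  0.003  0.038]
y -0.01 135 bin x [-0.016  0.009  0.015] bin z [-0.002  0.04   0.051]
y 0.01 152 bin x [-0.017  0.008  0.015] bin z [-0.002  0.043  0.051]
y 0.03 127 bin x [-0.016  0.003  0.014] bin z [-0.005  0.021  0.044]
y 0.05 69 bin x [-0.016 -0.     0.014] bin z [-0.005 -0.001  0.005]
y 0.07 19 bin x [0.011 0.017 0.019] bin z [0.166 0.173 0.18 ]
```

Block_a stands as modelled: foot on the bin floor and against the panel, top at bin z = 47 mm. I search for the best pose for block_b with block_a as an obstacle while gripping.

Request:
{"name": "send_rows", "arguments": {
  "rows": [
    [-0.03,0.13,0.2,0,0,0.028,0.4],
    [-0.053,0.26,0.4,0,0,0.055,0.4],
    [-0.053,0.26,0.59,0,0,0.072,0.4],
    [-0.053,0.26,0.59,0,0,0.072,0.4],
    [-0.053,0.26,0.59,0,0,0.072,0.4]
  ]
}}

```text
time_s: 25.58
tcp_pos: [0.4383, -0.3306, 0.1217]
tcp_rot: [3.035, -0.811, 0.002]
ft_force: [0.3, 0.7, 0.6]
gripper_width: 0.698
gripper_force: 0.0
```

```bash
cat > opt2.py <<'E'
import re
src=open("opt.py").read().split("wedge=")[0]; exec(src)
a_pts=np.array(seg(P(15,-16),P(15,47))+seg(P(15,47),P(-21,47)))
wedge=lambda x:np.maximum(-26.3+(-2.6-x)*.933,-26.3+(x+2.6)*1.072)
GF=67; res=[]
for m in(4,):
 for thd in range(10,66,4):
  th=np.radians(thd);u=np.array([-np.sin(th),np.cos(th)]);s=np.array([np.cos(th),np.sin(th)])
  for x in range(-120,60,3):
   for z in range(20,170,3):
    G=np.array([x,z]);D=obs-G;a=D@u;b=D@s
    if ((a>51-m)&(a<111+m)&(abs(b)<95+m)).any() or ((a>110)&(a<330)&(abs(b)<56+m)).any() or ((a>-19)&(a<51)&(abs(b)<36)).any(): continue
    if ((a>-GF)&(a<0)&(abs(b)<17)).any(): continue
    D=a_pts-G;a2=D@u;b2=D@s
    if ((a2>-GF)&(a2<0)&(abs(b2)<18)).any() or ((a2>-19)&(a2<51)&(abs(b2)<36)).any(): continue
    F=G-GF*u;c=np.array([F-17*s,F+17*s]);g=c[:,1]-wedge(c[:,0])
    if g.min()<0: continue
    # straight-down travel (along -u) until touching floor/panel/a
    C=F+30*u
    allp=np.vstack([obs,a_pts]); D=allp-G; aa=D@u; bb=D@s; k=(abs(bb)<17)&(aa<-GF+1)
    gap=(-GF-aa[k]).min() if k.any() else 99
    res.append((C[1],gap,thd,x,z,C[0]))
res.sort(); print([tuple(np.round(r).astype(int)) for r in res[:8]])
res.sort(key=lambda r:r[1]+.5*r[0]); print([tuple(np.round(r).astype(int)) for r in res[:8]])
E
python3 opt2.py
python3 - <<'E'
from h import *
o=robot.get_obs(); print(o["joint_pos"].round(2),o["tcp_pos"])
chain([[([.4374,-.330,.048],tool(0,np.radians(-120)))]])
E
```

```text
[(np.int64(62), np.int64(2), np.int64(26), np.int64(-72), np.int64(95), np.int64(-56)), (np.int64(63), np.int64(2), np.int64(18), np.int64(-66), np.int64(98), np.int64(-55)), (np.int64(63), np.int64(0), np.int64(30), np.int64(-69), np.int64(95), np.int64(-51)), (np.int64(63), np.int64(2), np.int64(30), np.int64(-72), np.int64(95), np.int64(-54)), (np.int64(64), np.int64(0), np.int64(22), np.int64(-66), np.int64(98), np.int64(-52)), (np.int64(64), np.int64(3), np.int64(22), np.int64(-69), np.int64(98), np.int64(-55)), (np.int64(65), np.int64(1), np.int64(26), np.int64(-66), np.int64(98), np.int64(-50)), (np.int64(65), np.int64(2), np.int64(26), np.int64(-69), np.int64(98), np.int64(-53))]
[(np.int64(63), np.int64(0), np.int64(30), np.int64(-69), np.int64(95), np.int64(-51)), (np.int64(64), np.int64(0), np.int64(22), np.int64(-66), np.int64(98), np.int64(-52)), (np.int64(66), np.int64(0), np.int64(30), np.int64(-63), np.int64(98), np.int64(-45)), (np.int64(65), np.int64(1), np.int64(26), np.int64(-66), np.int64(98), np.int64(-50)), (np.int64(62), np.int64(2), np.int64(26), np.int64(-72), np.int64(95), np.int64(-56)), (np.int64(63), np.int64(2), np.int64(18), np.int64(-66), np.int64(98), np.int64(-55)), (np.int64(63), np.int64(2), np.int64(30), np.int64(-72), np.int64(95), np.int64(-54)), (np.int64(67), np.int64(0), np.int64(22), np.int64(-60), np.int64(101), np.int64(-46))]
[ 0.62  0.38 -0.06  1.94  0.03  0.83 -1.55] [ 0.43827156 -0.33061708  0.12170796]
call 0
   [-0.0057, -0.0006, 0.3685, 0.0, -0.0002, 0.0002] mm 74
```

Request:
{"name": "send_rows", "arguments": {
  "rows": [
    [-0.006,0,0.1,0,0,0,0.4],
    [-0.006,0,0.25,0,0,0,0.4],
    [-0.006,0,0.34,0,0,0,0.4],
    [-0.006,0,0.365,0,0,0,0.4],
    [-0.006,0,0.365,0,0,0,0.4],
    [-0.006,0,0.365,0,0,0,-0.6],
    [-0.006,0,0.365,0,0,0,-0.6],
    [-0.006,0,0.365,0,0,0,-0.6],
    [-0.006,0,0.365,0,0,0,-0.6]
  ],
  "squeeze": 40
}}

```text
time_s: 26.7
tcp_pos: [0.4357, -0.3311, 0.0478]
tcp_rot: [3.032, -0.817, -0.001]
ft_force: [-1.2, -2.0, 2.6]
gripper_width: 0.389
gripper_force: 39.8
```

Request:
{"name": "send_rows", "arguments": {
  "rows": [
    [0,0,-0.05,0,0,0,-0.6],
    [0,0,-0.2,0,0,0,-0.6],
    [0,0,-0.5,0,0,0,-0.6],
    [0,0,-0.8,0,0,0,-0.6],
    [0,0,-1,0,0,0,-0.6],
    [0,0,-1,0,0,0,-0.6]
  ]
}}

```text
time_s: 27.45
tcp_pos: [0.4376, -0.3307, 0.2505]
tcp_rot: [3.032, -0.816, 0.008]
ft_force: [-0.5, -0.1, -5.2]
gripper_width: 0.385
gripper_force: 39.7
```

Run:
```python
from h import *
o=robot.get_obs(); print(o["joint_pos"].round(2),o["tcp_pos"].round(4),o["gripper_width"],o["gripper_force"],o["ft_force"].round(1))
th=np.radians(20); u=np.array([-np.sin(th),np.cos(th)])
A=R.from_rotvec(o["tcp_rot"]); R1=tool(0,'x',1); d=(A.inv()*R1).as_rotvec(); print(np.degrees(d))
Q=lambda f:A*R.from_rotvec(d*f)
p=W(-.105,-.05,.274)
chain([[([.49,-.18,.31],Q(.3))],[([.525,-.01,.33],Q(.65))],[(p,R1)]])
```

```text
[ 0.62  0.24 -0.06  1.8   0.02  1.1  -1.54] [ 0.4376 -0.3307  0.2505] 0.38512408677622123 39.70550537109375 [-0.5 -0.1 -5.2]
[   0.36988252   -0.14672029 -127.81846584]
call 0
   [-0.1498, -0.7832, -0.2987, 0.0003, -0.0001, -0.1065] mm 170
call 1
   [0.2952, -0.816, -0.1002, 0.0004, -0.0001, -0.1243] mm 175
call 2
   [0.7471, -0.6237, 0.0002, 0.0004, -0.0001, -0.1243] mm 195
```

Request:
{"name": "send_rows", "arguments": {
  "rows": [
    [-0.05,-0.25,-0.2,0,0,-0.028,-0.6],
    [-0.1,-0.5,-0.3,0,0,-0.056,-0.6],
    [-0.15,-0.78,-0.3,0,0,-0.083,-0.6],
    [-0.15,-0.78,-0.3,0,0,-0.107,-0.6],
    [-0.15,-0.78,-0.3,0,0,-0.107,-0.6]
  ]
}}

```text
time_s: 28.08
tcp_pos: [0.4872, -0.1795, 0.3047]
tcp_rot: [-3.131, -0.228, 0.01]
ft_force: [1.0, -1.2, -5.1]
gripper_width: 0.389
gripper_force: 39.7
```

Request:
{"name": "send_rows", "arguments": {
  "rows": [
    [0.1,-0.27,-0.1,0,0,-0.028,-0.6],
    [0.2,-0.54,-0.1,0,0,-0.056,-0.6],
    [0.295,-0.815,-0.1,0,0,-0.085,-0.6],
    [0.295,-0.815,-0.1,0,0,-0.11,-0.6],
    [0.295,-0.815,-0.1,0,0,-0.124,-0.6],
    [0.295,-0.815,-0.1,0,0,-0.124,-0.6]
  ]
}}

```text
time_s: 28.82
tcp_pos: [0.5224, -0.0117, 0.3257]
tcp_rot: [-2.813, -1.394, 0.006]
ft_force: [-0.2, -0.0, -3.9]
gripper_width: 0.383
gripper_force: 39.8
```

Request:
{"name": "send_rows", "arguments": {
  "rows": [
    [0.25,-0.2,0,0,0,-0.028,-0.6],
    [0.5,-0.4,0,0,0,-0.056,-0.6],
    [0.75,-0.62,0,0,0,-0.085,-0.6],
    [0.75,-0.62,0,0,0,-0.11,-0.6],
    [0.75,-0.62,0,0,0,-0.124,-0.6],
    [0.75,-0.62,0,0,0,-0.124,-0.6]
  ]
}}

```text
time_s: 29.58
tcp_pos: [0.5144, 0.1829, 0.3264]
tcp_rot: [-2.073, -2.358, 0.004]
ft_force: [0.1, -0.5, -4.4]
gripper_width: 0.388
gripper_force: 39.8
```

```bash
python3 down.py -.065 .100 0 .13 .0
```

```text
x'y'z -0.10624974573070527 -0.051297630354924094 0.27037564246728396 [ 0.13  0.24 -0.66  1.67  0.15  1.29 -0.44] 0.3881238021268447 [ 0.1 -0.5 -4.4]
call 0
   [0.2566, 0.016, 0.3303, -0.056, 0.0002, -0.0009] mm 84
call 1
   [0.0, 0.0, 0.65, 0.0, 0.0, 0.0] mm 130
```

Request:
{"name": "send_rows", "arguments": {
  "rows": [
    [0.13,0,0,-0.02,0,0,-0.6],
    [0.255,0.016,0,-0.04,0,-0.001,-0.6],
    [0.255,0.016,0.1,-0.056,0,-0.001,-0.6],
    [0.255,0.016,0.33,-0.056,0,-0.001,-0.6],
    [0.255,0.016,0.33,-0.056,0,-0.001,-0.6],
    [0.255,0.016,0.33,-0.056,0,-0.001,-0.6]
  ]
}}

```text
time_s: 30.32
tcp_pos: [0.5119, 0.2351, 0.2629]
tcp_rot: [1.896, 2.176, 0.388]
ft_force: [-0.1, 0.5, -4.8]
gripper_width: 0.387
gripper_force: 39.8
```

Request:
{"name": "send_rows", "arguments": {
  "rows": [
    [0,0,0.1,0,0,0,-0.6],
    [0,0,0.2,0,0,0,-0.6],
    [0,0,0.3,0,0,0,-0.6],
    [0,0,0.4,0,0,0,-0.6],
    [0,0,0.48,0,0,0,-0.6],
    [0,0,0.54,0,0,0,-0.6],
    [0,0,0.54,0,0,0,-0.6]
  ]
}}

```text
time_s: 31.2
tcp_pos: [0.5476, 0.2399, 0.1595]
tcp_rot: [1.894, 2.178, 0.384]
ft_force: [-0.5, 0.2, -4.2]
gripper_width: 0.385
gripper_force: 39.8
```

```bash
python3 down.py -.065 .1 0 .01 0
```

```text
x'y'z -0.0656909812736953 0.0006778193320274586 0.10352145967589954 [-0.07  0.33 -0.59  2.01  0.61  0.61 -0.93] 0.38470453738125665 [-0.5  0.2 -4.2]
call 0
   [-0.0034, -0.0028, 0.0627, 0.0001, -0.0001, 0.0008] mm 13
call 1
   [-0.0, 0.0, 0.05, 0.0, 0.0, 0.0] mm 10
```

Request:
{"name": "send_rows", "arguments": {
  "rows": [
    [0,0,0.03,0,0,0,-0.6],
    [0,0,0.055,0,0,0,-0.6],
    [0,0,0.075,0,0,0,-0.6],
    [0,0,0.085,0,0,0,-0.6],
    [0,0,0.085,0,0,0,-0.6]
  ]
}}

```text
time_s: 31.82
tcp_pos: [0.5532, 0.2408, 0.1438]
tcp_rot: [1.893, 2.179, 0.385]
ft_force: [-0.4, 0.2, -4.4]
gripper_width: 0.387
gripper_force: 39.8
```

Request:
{"name": "send_rows", "arguments": {
  "rows": [
    [0,0,0.01,0,0,0,-0.6],
    [0,0,0.02,0,0,0,-0.6],
    [0,0,0.03,0,0,0,-0.6],
    [0,0,0.03,0,0,0,-0.6]
  ]
}}

```text
time_s: 32.33
tcp_pos: [0.5551, 0.241, 0.1381]
tcp_rot: [1.893, 2.179, 0.385]
ft_force: [-0.5, -1.0, -5.1]
gripper_width: 0.388
gripper_force: 39.8
```

Request:
{"name": "send_rows", "arguments": {
  "rows": [
    [0,0,0.01,0,0,0,-0.6],
    [0,0,0.02,0,0,0,-0.6],
    [0,0,0.02,0,0,0,-0.6]
  ]
}}

```text
time_s: 32.7
tcp_pos: [0.5565, 0.2416, 0.1352]
tcp_rot: [1.892, 2.178, 0.386]
ft_force: [-3.8, -1.3, 2.1]
gripper_width: 0.386
gripper_force: 39.9
```

Request:
{"name": "send_rows", "arguments": {
  "rows": [
    [0,-0.005,0.01,0,0,0,-0.6],
    [0,-0.01,0.02,0,0,0,-0.6],
    [0,-0.01,0.02,0,0,0,-0.6]
  ]
}}

```text
time_s: 33.08
tcp_pos: [0.5564, 0.2425, 0.1341]
tcp_rot: [1.889, 2.176, 0.389]
ft_force: [-15.4, -5.4, 24.6]
gripper_width: 0.389
gripper_force: 40.2
```

Request:
{"name": "send_rows", "arguments": {
  "rows": [
    [0,-0.01,-0.015,0,0,0,-0.6],
    [0,-0.015,-0.015,0,0,0,-0.6],
    [0,-0.015,-0.015,0,0,0,-0.6]
  ]
}}

```text
time_s: 33.45
tcp_pos: [0.5523, 0.2413, 0.1321]
tcp_rot: [1.892, 2.179, 0.386]
ft_force: [-2.4, 0.1, 4.0]
gripper_width: 0.386
gripper_force: 39.9
```

Request:
{"name": "send_rows", "arguments": {
  "rows": [
    [0,0,0,0,0,0,-0.6],
    [0,0,0,0,0,0,-0.6],
    [0,0,0,0,0,0,-0.6],
    [0,0,0,0,0,0,-0.6],
    [0,0,0,0,0,0,-0.19],
    [0,0,0,0,0,0,-0.16],
    [0,0,0,0,0,0,-0.13],
    [0,0.01,0,0,0,0,-0.1],
    [0,0.01,0,0,0,0,-0.06],
    [0,0.01,0,0,0,0,-0.02]
  ],
  "squeeze": 3
}}

```text
time_s: 34.7
tcp_pos: [0.5542, 0.241, 0.1326]
tcp_rot: [1.893, 2.178, 0.385]
ft_force: [0.1, 0.3, -1.2]
gripper_width: 0.484
gripper_force: 0.0
```

Request:
{"name": "send_rows", "arguments": {
  "rows": [
    [0,0,-0.05,0,0,0,-0.02],
    [0,0,-0.2,0,0,0,-0.02],
    [0,0,-0.45,0,0,0,-0.02],
    [0,0,-0.75,0,0,0,-0.02],
    [0,0,-0.95,0,0,0,-0.3],
    [0,0,-0.95,0,0,0,-0.3]
  ]
}}

```text
time_s: 35.45
tcp_pos: [0.4899, 0.2335, 0.3156]
tcp_rot: [1.888, 2.175, 0.394]
ft_force: [-0.1, 0.3, -0.4]
gripper_width: 0.374
gripper_force: 0.0
```

Request:
{"name": "send_rows", "arguments": {
  "rows": [
    [-0.3,0,0,0.02,0,0,-1],
    [-0.6,0,0,0.04,0,0,-1],
    [-0.9,0,0,0.056,0,0,-1],
    [-0.9,0,0,0.056,0,0,-1],
    [-0.9,0,0,0.056,0,0,-1]
  ]
}}

```text
time_s: 36.08
tcp_pos: [0.514, 0.0544, 0.3102]
tcp_rot: [-2.059, -2.37, 0.003]
ft_force: [0.5, 0.3, 0.0]
gripper_width: 0.007
gripper_force: 0.0
```

Run:
```python
from h import *
o=robot.get_obs(); print(o["time_s"],o["joint_pos"].round(2),o["tcp_pos"])
c,L,im=binstate()
m=(im.max(-1)-im.min(-1)<40)&(im.min(-1)>60)&(L[...,0]>-.14)&(L[...,0]<.06)&(abs(L[...,1])<.074)&(L[...,2]<.15)&(L[...,2]>-.03)
P=L[m]; b=.82; bx=P[:,0]*np.cos(b)+P[:,2]*np.sin(b); bz=-P[:,0]*np.sin(b)+P[:,2]*np.cos(b)
for y in np.arange(-.07,.071,.02):
    s=abs(P[:,1]-y)<.01
    if s.sum()>3: print("y",round(y,2),s.sum(),"bin x",np.percentile(bx[s],[5,50,95]).round(3),"bin z",np.percentile(bz[s],[5,50,95]).round(3))
save("side7.png",cv2.resize(c["color"][190:340,130:330],None,fx=3.8,fy=3.8,interpolation=2))
```

```text
36.075 [ 0.31  0.19 -0.58  1.76  0.11  1.23 -0.15] [0.51401679 0.05435559 0.31017648]
side bar [-0.181  0.004  0.08 ] tilt 0.8
y -0.05 79 bin x [-0.012  0.     0.013] bin z [-0.008  0.059  0.072]
y -0.03 145 bin x [-0.012  0.006  0.014] bin z [-0.006  0.061  0.091]
y -0.01 158 bin x [0.006 0.014 0.031] bin z [0.002 0.1   0.116]
y 0.01 186 bin x [0.007 0.014 0.032] bin z [0.001 0.105 0.119]
y 0.03 197 bin x [-0.007  0.011  0.027] bin z [-0.003  0.076  0.111]
y 0.05 155 bin x [-0.013  0.001  0.014] bin z [-0.004  0.064  0.076]
y 0.07 18 bin x [0.01  0.015 0.019] bin z [0.166 0.173 0.178]
```

View pics/side7.png

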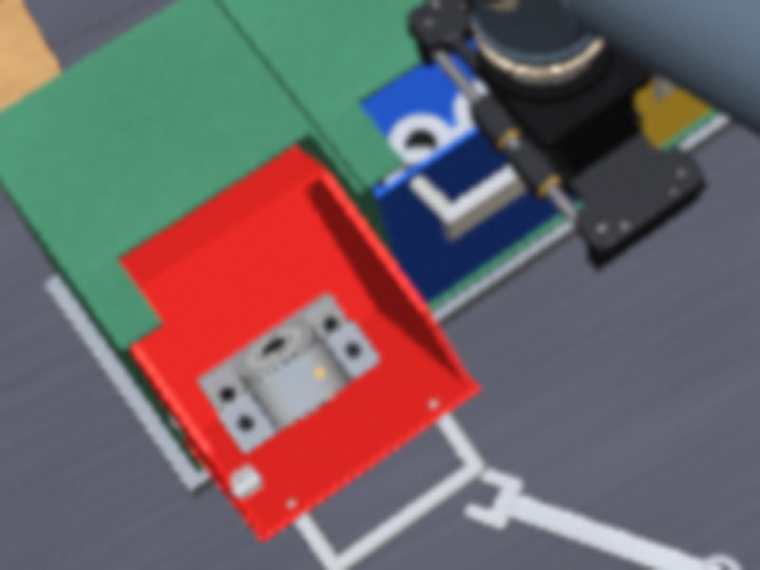

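The picture shows both bearings inside the red bin, block_b standing on block_a against the panel at crop (290,375). Now I close the bin by gripping the bar and following the arc up.

Run:
```python
from h import *
R1=tool(0,'x',1)
x,z=-.1795,.0755
chain([[(W(x,0,.22),R1)],[(W(x,0,z+.03),R1),(W(x,0,z-.014),R1)]])
```

```text
call 0
   [0.891, -0.2705, 0.1735, -0.0004, 0.0, 0.0012] mm 189
call 1
   [0.0, 0.0, 0.5725, 0.0, 0.0, 0.0] mm 114
   [0.0, 0.0, 0.7925, 0.0, 0.0, 0.0] mm 159
```

Request:
{"name": "send_rows", "arguments": {
  "rows": [
    [0.3,-0.27,0,0,0,0,-0.47],
    [0.6,-0.27,0,0,0,0.001,-0.47],
    [0.89,-0.27,0.17,0,0,0.001,-0.47],
    [0.89,-0.27,0.17,0,0,0.001,-0.47],
    [0.89,-0.27,0.17,0,0,0.001,-0.47],
    [0.89,-0.27,0.17,0,0,0.001,-0.47]
  ]
}}

```text
time_s: 36.88
tcp_pos: [0.4362, 0.2222, 0.2775]
tcp_rot: [2.068, 2.364, -0.002]
ft_force: [0.5, -0.4, -0.4]
gripper_width: 0.262
gripper_force: 0.0
```

Run:
```python
from h import *
R1=tool(0,'x',1); print(robot.get_obs()["gripper_width"])
x,z=-.1795,.0755
chain([[(W(x,0,z+.03),R1),(W(x,0,z-.014),R1)]])
```

```text
0.26186960441242974
call 0
   [0.0104, -0.0051, 0.5799, -0.0001, 0.0002, -0.0001] mm 116
   [0.0106, -0.005, 0.7999, -0.0001, 0.0002, -0.0001] mm 160
```

Request:
{"name": "send_rows", "arguments": {
  "rows": [
    [0.01,-0.005,0.2,0,0,0,-0.47],
    [0.01,-0.005,0.4,0,0,0,-0.47],
    [0.01,-0.005,0.52,0,0,0,-0.47],
    [0.01,-0.005,0.6,0,0,0,-0.47],
    [0.01,-0.005,0.65,0,0,0,-0.47],
    [0.01,-0.005,0.68,0,0,0,-0.47],
    [0.01,-0.005,0.68,0,0,0,-0.47]
  ]
}}

```text
time_s: 37.75
tcp_pos: [0.4351, 0.2243, 0.1413]
tcp_rot: [-2.068, -2.365, 0.002]
ft_force: [0.9, 0.4, 0.3]
gripper_width: 0.265
gripper_force: 0.0
```

Request:
{"name": "send_rows", "arguments": {
  "rows": [
    [0,0,0.06,0,0,0,-0.47],
    [0,0,0.11,0,0,0,-0.47],
    [0,0,0.12,0,0,0,-0.47],
    [0,0,0.12,0,0,0,-1],
    [0,0,0.12,0,0,0,-1],
    [0,0,0.12,0,0,0,-1]
  ],
  "squeeze": 20
}}

```text
time_s: 38.5
tcp_pos: [0.4356, 0.2244, 0.1174]
tcp_rot: [2.068, 2.364, 0.001]
ft_force: [1.4, 1.0, -1.7]
gripper_width: 0.117
gripper_force: 20.0
```

Run:
```python
from h import *
R1=tool(0,'x',1); o=robot.get_obs(); d=o["tcp_pos"]-PIV; print(o["gripper_width"]*87,o["gripper_force"],d@X1,d@Y1,d[2],o["ft_force"].round(1))
b0=np.array(bar(.82)); off=np.array([d@X1,d[2]])-b0; print(off)
f=lambda t:(W(bar(t)[0]+off[0],d@Y1,bar(t)[1]+off[1]),R.from_rotvec(o["tcp_rot"]))
chain([[f(t) for t in np.linspace(.82,.40,13)[1:]],[f(t) for t in (.36,.32,.28,.24,.20,.16,.13,.10,.07,.04,0.01,-.03)]])
```

```text
10.218667570916251 19.99979853630066 -0.1787910266018451 0.0003746719173670982 0.06136170333501146 [ 1.4  1.  -1.7]
[-1.36647033e-05 -1.38157858e-02]
call 0
   [0.0, 0.0137, -0.031, 0.0, 0.0, 0.0] mm 7
   [0.0, 0.0285, -0.0616, 0.0, 0.0, 0.0] mm 14
   [0.0, 0.0444, -0.0916, 0.0, 0.0, 0.0] mm 20
   [0.0001, 0.0613, -0.121, 0.0, 0.0, 0.0] mm 27
   [0.0001, 0.0792, -0.1499, 0.0, 0.0, 0.0] mm 34
   [0.0001, 0.0981, -0.178, 0.0, 0.0, 0.0] mm 41
   [0.0001, 0.118, -0.2055, 0.0, 0.0, 0.0] mm 47
   [0.0001, 0.1388, -0.2323, 0.0, 0.0, 0.0] mm 54
   [0.0002, 0.1606, -0.2584, 0.0, 0.0, 0.0] mm 61
   [0.0002, 0.1832, -0.2836, 0.0, 0.0, 0.0] mm 68
   [0.0002, 0.2067, -0.3081, 0.0, 0.0, 0.0] mm 74
   [0.0002, 0.2311, -0.3317, 0.0, 0.0, 0.0] mm 81
call 1
   [0.0, 0.0288, -0.0259, 0.0, 0.0, 0.0] mm 8
   [0.0001, 0.0587, -0.0507, 0.0, 0.0, 0.0] mm 16
   [0.0001, 0.0895, -0.0742, 0.0, 0.0, 0.0] mm 23
   [0.0001, 0.1213, -0.0965, 0.0, 0.0, 0.0] mm 31
   [0.0002, 0.1539, -0.1175, 0.0, 0.0, 0.0] mm 39
   [0.0002, 0.1873, -0.1372, 0.0, 0.0, 0.0] mm 46
   [0.0002, 0.2129, -0.1511, 0.0, 0.0, 0.0] mm 52
   [0.0003, 0.2388, -0.1642, 0.0, 0.0, 0.0] mm 58
   [0.0003, 0.2652, -0.1765, 0.0, 0.0, 0.0] mm 64
   [0.0003, 0.2919, -0.188, 0.0, 0.0, 0.0] mm 69
   [0.0003, 0.3189, -0.1988, 0.0, 0.0, 0.0] mm 75
   [0.0004, 0.3555, -0.2118, 0.0, 0.0, 0.0] mm 83
```

Bar gripped, width 10.2 mm. Swinging the bin up.

Request:
{"name": "send_rows", "arguments": {
  "rows": [
    [0,0.014,-0.031,0,0,0,-1],
    [0,0.028,-0.062,0,0,0,-1],
    [0,0.044,-0.092,0,0,0,-1],
    [0,0.061,-0.121,0,0,0,-1],
    [0,0.079,-0.15,0,0,0,-1],
    [0,0.098,-0.178,0,0,0,-1],
    [0,0.118,-0.206,0,0,0,-1],
    [0,0.139,-0.232,0,0,0,-1],
    [0,0.161,-0.258,0,0,0,-1],
    [0,0.183,-0.284,0,0,0,-1],
    [0,0.207,-0.308,0,0,0,-1],
    [0,0.231,-0.332,0,0,0,-1]
  ]
}}

```text
time_s: 40.0
tcp_pos: [0.4795, 0.2302, 0.1839]
tcp_rot: [-2.067, -2.364, 0.007]
ft_force: [-4.9, -0.3, 2.7]
gripper_width: 0.114
gripper_force: 20.0
```

Request:
{"name": "send_rows", "arguments": {
  "rows": [
    [0,0.029,-0.026,0,0,0,-1],
    [0,0.059,-0.051,0,0,0,-1],
    [0,0.09,-0.074,0,0,0,-1],
    [0,0.121,-0.097,0,0,0,-1],
    [0,0.154,-0.118,0,0,0,-1],
    [0,0.187,-0.137,0,0,0,-1],
    [0,0.213,-0.151,0,0,0,-1],
    [0,0.239,-0.164,0,0,0,-1]
  ]
}}

```text
time_s: 41.0
tcp_pos: [0.5287, 0.2368, 0.2176]
tcp_rot: [2.068, 2.364, -0.001]
ft_force: [-3.2, -0.0, 5.9]
gripper_width: 0.121
gripper_force: 20.0
```

Run:
```python
from h import *
o=robot.get_obs(); d=o["tcp_pos"]-PIV; print(o["gripper_width"]*87,o["gripper_force"],d@X1,d@Y1,d[2]+.0138,o["ft_force"].round(1),"closed bar",bar(0),bar(.1))
f=lambda t:(W(bar(t)[0],d@Y1,bar(t)[1]-.0138),R.from_rotvec(o["tcp_rot"]))
chain([[f(t) for t in (.07,.05,.03,.01,0,-.02,-.04)]])
```

```text
10.515550425017807 19.99993622303009 -0.0847861097503376 0.00015797507429089527 0.17542437477364986 [-3.2 -0.   5.9] closed bar (np.float64(-0.067), np.float64(0.182)) (np.float64(-0.08483496090335046), np.float64(0.1744019191652632))
call 0
   [0.0, 0.0261, -0.0072, 0.0, 0.0, 0.0] mm 5
   [0.0, 0.0439, -0.015, 0.0, 0.0, 0.0] mm 9
   [0.0, 0.0618, -0.0224, 0.0, 0.0, 0.0] mm 13
   [0.0, 0.0798, -0.0295, 0.0, 0.0, 0.0] mm 17
   [0.0001, 0.0889, -0.0329, 0.0, 0.0, 0.0] mm 19
   [0.0001, 0.1072, -0.0394, 0.0, 0.0, 0.0] mm 23
   [0.0001, 0.1256, -0.0455, 0.0, 0.0, 0.0] mm 27
```

Request:
{"name": "send_rows", "arguments": {
  "rows": [
    [0,0.026,-0.007,0,0,0,-1],
    [0,0.044,-0.015,0,0,0,-1],
    [0,0.062,-0.022,0,0,0,-1],
    [0,0.08,-0.03,0,0,0,-1],
    [0,0.09,-0.033,0,0,0,-1],
    [0,0.107,-0.033,0,0,0,-1],
    [0,0.12,-0.033,0,0,0,-1],
    [0,0.12,-0.033,0,0,0,-1]
  ]
}}

```text
time_s: 42.0
tcp_pos: [0.5464, 0.2392, 0.2244]
tcp_rot: [-2.064, -2.363, 0.02]
ft_force: [-18.0, -6.0, 17.3]
gripper_width: 0.116
gripper_force: 20.0
```

Run:
```python
from h import *
o=robot.get_obs(); d=o["tcp_pos"]-PIV; print(o["gripper_width"]*87,d@X1,d@Y1,d[2]+.0138,o["ft_force"].round(1))
binstate()
```

```text
10.100309703622688 -0.06696122837872741 0.00020165167262365684 0.18224672877998838 [-18.   -6.   17.3]
side bar [-0.07   0.043  0.187] tilt 0.006
```

The bar sits at (-67, 182) mm, which is the shut position. I relax, open and lift off, then check.

Request:
{"name": "send_rows", "arguments": {
  "rows": [
    [0,-0.01,0,0,0,0,-1],
    [0,-0.025,0.005,0,0,0,-0.6],
    [0,-0.025,0.005,0,0,0,-0.33],
    [0,-0.025,0.005,0,0,0,-0.33],
    [0,-0.025,0.005,0,0,0,-0.33]
  ]
}}

```text
time_s: 42.68
tcp_pos: [0.5474, 0.2391, 0.2216]
tcp_rot: [-2.069, -2.364, 0.002]
ft_force: [-0.8, -0.4, -0.8]
gripper_width: 0.325
gripper_force: 0.0
```

Run:
```python
from h import *
o=robot.get_obs(); d=o["tcp_pos"]-PIV; print(o["gripper_width"]*87,d@X1,d@Y1,d[2]+.0138,o["ft_force"].round(1),o["gripper_force"])
```

```text
28.31467820123208 -0.06598175497316443 -3.194137036648461e-05 0.17942651851820038 [-0.8 -0.4 -0.8] 0.0
```

Request:
{"name": "send_rows", "arguments": {
  "rows": [
    [0,0,-0.05,0,0,0,-0.33],
    [0,0,-0.15,0,0,0,-0.33],
    [0,0,-0.3,0,0,0,-0.33],
    [0,0,-0.5,0,0,0,-0.33],
    [-0.4,-0.2,-0.5,0,0,0,-0.33],
    [-0.8,-0.3,-0.5,0,0,0,-0.33],
    [-1,-0.3,-0.5,0,0,0,-0.33],
    [-1,-0.3,-0.5,0,0,0,-0.33]
  ]
}}

```text
time_s: 43.68
tcp_pos: [0.5142, 0.0285, 0.3228]
tcp_rot: [2.075, 2.357, -0.003]
ft_force: [0.3, -0.3, -0.1]
gripper_width: 0.33
gripper_force: 0.0
```

Request:
{"name": "send_rows", "arguments": {
  "rows": [
    [-0.3,-0.1,0,0,0,0,-0.33],
    [-0.6,-0.2,0,0,0,0,-0.33],
    [-0.9,-0.2,0,0,0,0.03,-0.33],
    [-0.9,-0.2,0,0,0,0.03,-0.33],
    [-0.9,-0.2,0,0,0,0.03,-0.33]
  ]
}}

```text
time_s: 44.3
tcp_pos: [0.4988, -0.1497, 0.3226]
tcp_rot: [-2.28, -2.161, 0.001]
ft_force: [-0.9, 0.2, -0.7]
gripper_width: 0.335
gripper_force: 0.0
```

Run:
```python
from h import *
o=robot.get_obs(); print(o["time_s"],o["tcp_pos"].round(3))
c,L,im=binstate(); binstate("top")
# compare with the initial side image: handle and front-panel pixels
d0=np.load("side0.npz"); L0=np.stack([(d0["X"]-PIV)@X1,(d0["X"]-PIV)@Y1,d0["X"][...,2]-.056],-1); i0=d0["im"].astype(int)
h=lambda L,im:np.mean(L[(im.min(-1)>110)&(im.max(-1)-im.min(-1)<45)&(L[...,0]>-.12)&(L[...,0]<-.04)&(abs(L[...,1])<.05)&(L[...,2]>.16)&(L[...,2]<.22)],0).round(4)
print("handle before/after",h(L0,i0),h(L,im))
save("side8.png",c["color"])
```

```text
44.3 [ 0.499 -0.15   0.323]
side bar [-0.07   0.004  0.187] tilt 0.006
top bar [-0.069  0.004  0.184] tilt 0.007
handle before/after [-0.0694 -0.0016  0.1868] [-0.069  -0.0018  0.1863]
```

View pics/side8.png

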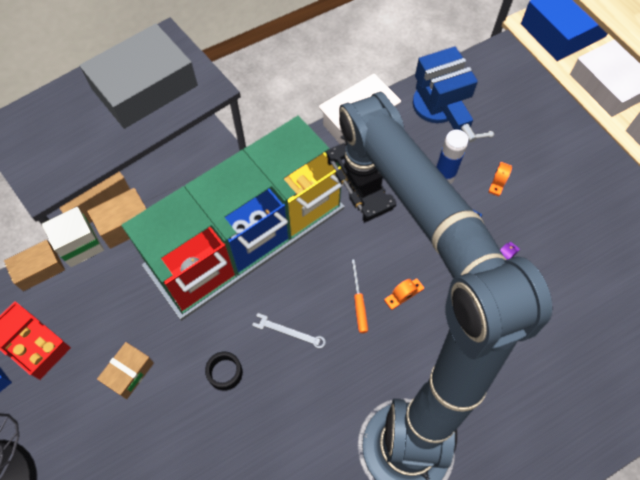

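The final picture shows the red bin shut at (198,270) with grey castings inside. Its handle is within 0.5 mm of where it started, and the other bins are shut. Bystanders in view have not moved, and the gripper is clear.

```bash
python3 -c "
from cell import order
print(order.hand_in())"
```

```text
the job is handed in; nothing more can be done
None
```

Both grey bearings are in the red bin and it is pushed fully home, handed in at 44 s; the bin slipped half shut once before loading and was reopened fully, each bearing slid the last few centimetres after touching down, and one press on the handle reached about 45 N at the fingertips.

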